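# Sort waxed from bare beating blocks on the slip ramp

## Task

Two of the three pine blocks have been waxed and one is still bare, and you cannot see which: try the blocks one after another on the white glazed ramp, each set down flat on the field above the red line and let go. Waxed blocks run down by themselves to the foot, below the red line, and stay there (never carry or push a block down there); the bare one sticks, so once it has stood there by itself for a moment, take it off and lay it flat well inside the edges of the pale ware board. Leave the jar, the brown bottle and the cutter alone.

Things in the scene. Friction and masses are not known exactly. Their poses are not given: they have to be found in the camera images.
- ramp: Fixed ramp with a white glazed deck, 360 (down the slope) x 136 mm, tilted 20 degrees. Origin on the table below the deck's middle; x level toward the high end, y across, z up. Glaze height = 0.085 + 0.364 x (m), x from -0.169 to 0.169. Side rails 6 mm above the glaze from 68 mm either side of the middle. A cork-faced stop 22 mm high closes the foot, which holds two blocks in line below the red line.
- ramp_test (a point): Point on the glaze near the middle of the test field (the clear field above the red line, 165 mm long down the slope), 110 mm up the slope from the deck's middle. A block is best set here with its long side down the slope. Axes level, as the ramp body's.
- ramp_line (a point): Point on the glaze in the middle of the red line, which crosses the deck 15 mm up the slope from its middle (4 mm wide, flush). Axes as the ramp body's.
- block_1: First pine block, 45 (its x) x 90 (its y) x 30 mm, 0.08 to 0.17 kg, origin at the centre of its underside; lies flat right of the ramp. All three look alike; each is either waxed (slides off at once when let go on the ramp, 100 mm in about 0.3 s) or bare (stays where it is let go there). Two are waxed and one is bare; neither its number nor its place tells which.
- block_2: Second block, as block_1: pine block, 45 (its x) x 90 (its y) x 30 mm, 0.08 to 0.17 kg, origin at the centre of its underside; lies flat right of the ramp. All three look alike; each is either waxed (slides off at once when let go on the ramp, 100 mm in about 0.3 s) or bare (stays where it is let go there). Two are waxed and one is bare; neither its number nor its place tells which.
- block_3: Third block, as block_1: pine block, 45 (its x) x 90 (its y) x 30 mm, 0.08 to 0.17 kg, origin at the centre of its underside; lies flat right of the ramp. All three look alike; each is either waxed (slides off at once when let go on the ramp, 100 mm in about 0.3 s) or bare (stays where it is let go there). Two are waxed and one is bare; neither its number nor its place tells which.
- ware_board: Fixed pale wooden ware board behind the ramp, 100 (its x) x 220 (its y) mm, top 24 mm above the table; origin on the table under its centre.
- board_top (a point): Centre of the ware board's top face; axes as the board's.
- flask: Brown bottle with a black cap, 38 mm across, 76 mm high, standing loose left of the ware board, origin at the centre of its underside. Bystander.
- jar: Round jar with a black lid, 68 mm across, 104 mm high, standing loose on the table, origin at the centre of its underside. Bystander.
- cutter: Round sheet-metal cutter, 66 mm across, 35 mm high, loose on the table among the blocks, origin at the centre of its underside. Bystander.

How it is judged:
On the way:
1. a block, let go, stands still by itself on the ramp above the red line (only the bare one can) (((y of block_1 in the frame of ramp between -0.06 and 0.06 m and x of block_1 in the frame of ramp between -0.18 and 0.18 m and x of block_1 in the frame of ramp above 0.025 m and contact force between block_1 and ramp above 0.2 N and linear speed of block_1 below 0.02 m/s and contact force between the fingers and block_1 below 0.1 N) or (y of block_2 in the frame of ramp between -0.06 and 0.06 m and x of block_2 in the frame of ramp between -0.18 and 0.18 m and x of block_2 in the frame of ramp above 0.025 m and contact force between block_2 and ramp above 0.2 N and linear speed of block_2 below 0.02 m/s and contact force between the fingers and block_2 below 0.1 N) or (y of block_3 in the frame of ramp between -0.06 and 0.06 m and x of block_3 in the frame of ramp between -0.18 and 0.18 m and x of block_3 in the frame of ramp above 0.025 m and contact force between block_3 and ramp above 0.2 N and linear speed of block_3 below 0.02 m/s and contact force between the fingers and block_3 below 0.1 N))), for 0.3 s.
At the end, for the whole second after the job is handed in: Two blocks lie let go and at rest on the ramp with their middles below the red line; the third lies flat (within 0.1 rad) and let go on the ware board, its middle at least 10 mm inside the board's long edges and 20 mm inside its short ones ((((x of block_1 in the frame of board_top between -0.04 and 0.04 m and y of block_1 in the frame of board_top between -0.09 and 0.09 m and z of block_1 in the frame of board_top between -0.004 and 0.005 m and angle between block_1's own z axis and vertical below 0.1 rad) and (y of block_2 in the frame of ramp between -0.06 and 0.06 m and x of block_2 in the frame of ramp between -0.18 and 0.18 m and x of block_2 in the frame of ramp below 0.012 m and contact force between block_2 and ramp above 0.2 N) and (y of block_3 in the frame of ramp between -0.06 and 0.06 m and x of block_3 in the frame of ramp between -0.18 and 0.18 m and x of block_3 in the frame of ramp below 0.012 m and contact force between block_3 and ramp above 0.2 N)) or ((x of block_2 in the frame of board_top between -0.04 and 0.04 m and y of block_2 in the frame of board_top between -0.09 and 0.09 m and z of block_2 in the frame of board_top between -0.004 and 0.005 m and angle between block_2's own z axis and vertical below 0.1 rad) and (y of block_1 in the frame of ramp between -0.06 and 0.06 m and x of block_1 in the frame of ramp between -0.18 and 0.18 m and x of block_1 in the frame of ramp below 0.012 m and contact force between block_1 and ramp above 0.2 N) and (y of block_3 in the frame of ramp between -0.06 and 0.06 m and x of block_3 in the frame of ramp between -0.18 and 0.18 m and x of block_3 in the frame of ramp below 0.012 m and contact force between block_3 and ramp above 0.2 N)) or ((x of block_3 in the frame of board_top between -0.04 and 0.04 m and y of block_3 in the frame of board_top between -0.09 and 0.09 m and z of block_3 in the frame of board_top between -0.004 and 0.005 m and angle between block_3's own z axis and vertical below 0.1 rad) and (y of block_1 in the frame of ramp between -0.06 and 0.06 m and x of block_1 in the frame of ramp between -0.18 and 0.18 m and x of block_1 in the frame of ramp below 0.012 m and contact force between block_1 and ramp above 0.2 N) and (y of block_2 in the frame of ramp between -0.06 and 0.06 m and x of block_2 in the frame of ramp between -0.18 and 0.18 m and x of block_2 in the frame of ramp below 0.012 m and contact force between block_2 and ramp above 0.2 N))) and linear speed of each of block_1, block_2, block_3 below 0.02 m/s and contact force between the fingers and block_1 below 0.1 N and contact force between the fingers and block_2 below 0.1 N and contact force between the fingers and block_3 below 0.1 N); the robot touches nothing.
It fails at once if a block is held or pushed by the fingers on or over the ramp (lower than 0.28 m) more than about 35 mm below the red line ((y of block_1 in the frame of ramp between -0.06 and 0.06 m and x of block_1 in the frame of ramp between -0.18 and 0.18 m and x of block_1 in the frame of ramp below -0.02 m and contact force between the fingers and block_1 above 0.5 N and height (world z) of block_1 below 0.28 m) or (y of block_2 in the frame of ramp between -0.06 and 0.06 m and x of block_2 in the frame of ramp between -0.18 and 0.18 m and x of block_2 in the frame of ramp below -0.02 m and contact force between the fingers and block_2 above 0.5 N and height (world z) of block_2 below 0.28 m) or (y of block_3 in the frame of ramp between -0.06 and 0.06 m and x of block_3 in the frame of ramp between -0.18 and 0.18 m and x of block_3 in the frame of ramp below -0.02 m and contact force between the fingers and block_3 above 0.5 N and height (world z) of block_3 below 0.28 m)).
It fails at once if the flask is moved by more than 25 mm or tipped (distance of flask from where it was at the start of the episode above 0.025 m or angle between flask's own z axis and vertical above 0.35 rad).
It fails at once if the jar is moved by more than 25 mm or tipped (distance of jar from where it was at the start of the episode above 0.025 m or angle between jar's own z axis and vertical above 0.35 rad).
It fails at once if the cutter is moved by more than 25 mm or tipped (distance of cutter from where it was at the start of the episode above 0.025 m or angle between cutter's own z axis and vertical above 0.35 rad).
It also fails if it takes over 72 s, if anything falls off the work surface, if the arm or the gripper's body presses on something with over 40 N, if the wrist force passes 120 N, or if a joint passes its speed limit or range.

## Robot

A 7-joint arm with a two-finger parallel gripper is mounted at the origin on a cart in front of the work surface, level with it; the furniture and walls round the work are solid. World frame = base frame: x ahead of the robot, y to its left, z up, the work surface at z = 0. Lengths are in m, angles in rad, forces in N, time in s.
With the tool pointing down it reaches from about 0.4 to 0.85 m from the base axis. Payload 4.5 kg.
Tool frame: the origin (TCP) lies midway between the tips of the shut fingers; the grasp point (between the pads) lies 19 mm behind it; z points along the fingers, y is the line along which they close (so a half turn about z gives the same grasp; the last joint's range is limited). The gripper opens to 88 mm and grips with 3 to 60 N. Pads are 18 mm wide; open, the fingers measure 123 mm over their backs; the gripper's body (75 mm by 187 mm) begins 45 mm behind the grasp point.
Start: joints at [1.342, 0.689, -0.195, 1.565, 0.157, 0.902, -0.215], TCP at [0.162, -0.604, 0.239] pointing down, gripper open.
Joint ranges: [-3.01, 3.01], [-0.46, 2.08], [-1.47, 1.51], [0.13, 2.56], [-1, 4.14], [0.04, 2.09], [-2.66, 2.66]. Speed limits (rad/s): [2.57, 2.57, 3.14, 3.14, 3.14, 3.14, 3.14].

## Interface

Orientations are given as a unit quaternion [x, y, z, w].
In Python, from plant import get_state, viewer, workorder gives the robot as it stands. The module is installed in compiled form; this text tells all that it offers.
- The arm moves only by the tool step_arm, never from a script. Its argument "motion" is a list of rows, each an object of numbers: "wx", "wy", "wz": the turn, a rotation vector about the tool's x, y, z each as a share of 180 degrees, from -1 to 1; "dx", "dy", "dz": the shift along the tool's x, y, z each as a share of 8 cm, from -1 to 1; "claw": the finger opening in mm, from 0 to 88.1. A call has 1 to 8 rows; each row is the pose to reach, as a shift and turn from the pose commanded when the call began, along the tool's axes at that moment, turning the shorter way round; what a row does not reach only later rows make up. A row lasts 1/10 s, in which the tool goes at most 50 mm and 8.59 degrees, less where a joint would pass 70% of its speed; a pose out of reach is approached as far as the arm can. A call with a number of a shift or a turn outside -1 to 1 is refused whole. A call with a gripper value outside its range is refused whole. The fingers move at their own pace and stop on an object; "force" is the grip in N (left out, the last holds). Time passes only in rows, so rows that repeat a pose let the fingers close. It gives the time, the measured TCP pose, the force, the opening and the grip force at its end, in the units of the state.
- get_state(): the state, without advancing time (a new reading comes with each control period).
- viewer.snapshot(name): name is "side" or "top"; returns (picture, depth): 480x640x3 uint8, red, green, blue; 480x640 float32, m along the optical axis (not along the pixel's ray), 0 where there is no reading.
- viewer.calibration(name): a dict with "vfov" (degrees; the focal length in pixels is half the picture's height over the tangent of half this angle, whatever the lens; pixels are square), "cx", "cy" (the principal point, pixels), "extrinsics" (4x4, takes a point from camera to world coordinates). Camera axes: x right, y down, z forward; pixel columns grow to the right and rows downward; lengths in m; the calibration is good to about 2 mm. A picture is of the moment at which its call begins. calibration takes no time and is no camera call.
- workorder.finish_job(): hands the job in; it is judged then, once.
The state is a dict: "clock": time; "q": joint angles; "qd": joint speeds; "joint_torque": joint torques, N m; "tool_pos": TCP position; "eef_rot": TCP orientation; "contact_force": force on the tool from outside, world axes, zero at the start; "moment": the same for the moment, N m; "opening": opening from 0.0 (shut) to 1.0 (fully open); "finger_force": force on a finger pad.
Only numpy, scipy, OpenCV 4.12 (cv2) and the standard library are available. Lean on these libraries where they do the work, as an engineer would, in place of code of your own. Each camera call takes 0.05 s, during which the arm holds its last target. There are 200 camera calls.

## Working session

There is one attempt and no reset: what is moved stays moved. The work goes in short steps, Python scripts to look and compute and a tool call to move; the robot and the scene stay as the last step left them, time stands still between calls to the robot, and variables do not carry over. Pictures are saved under pics/ and viewed, at most 10 in all, crops included, and the job is handed in when it is done.

Besides the shell and the picture viewer there is one more tool, called after "Call:" as name(argument=value, ...) on one line, values as JSON. step_arm: Moves the arm, as the interface text tells. Shift numbers are shares of 8 cm and turn numbers shares of 180 degrees, none past 1 either way. Its arguments: {"type":"object","properties":{"motion":{"type":"array","items":{"type":"object","properties":{"wx":{"type":"number","minimum":-1,"maximum":1},"wy":{"type":"number","minimum":-1,"maximum":1},"wz":{"type":"number","minimum":-1,"maximum":1},"dx":{"type":"number","minimum":-1,"maximum":1},"dy":{"type":"number","minimum":-1,"maximum":1},"dz":{"type":"number","minimum":-1,"maximum":1},"claw":{"type":"number"}}}},"force":{"type":"number"}},"required":["motion"]}

```bash
mkdir -p pics
cat > h.py <<'E'
import numpy as np, cv2
from plant import get_state, viewer, workorder
from scipy.spatial.transform import Rotation as R
def snap(n):
    im,d=viewer.snapshot(n); c=viewer.calibration(n)
    f=240/np.tan(np.radians(c["vfov"])/2)
    v,u=np.mgrid[0:480,0:640]
    P=np.stack([(u-c["cx"])/f*d,(v-c["cy"])/f*d,d],-1)
    E=np.array(c["extrinsics"]); W=P@E[:3,:3].T+E[:3,3]; W[d==0]=np.nan
    return im,d,W
def save(im,name): cv2.imwrite("pics/"+name,cv2.cvtColor(im,cv2.COLOR_RGB2BGR))
E
python3 - <<'E'
from h import *
for n in("top","side"):
    im,d,W=snap(n); save(im,n+"0.png"); np.save(n+"0.npy",W); print(viewer.calibration(n))
s=get_state(); print(s)
E
```

```text
{'vfov': 54.07698920846876, 'cx': 322.9754499525294, 'cy': 244.39784356417422, 'extrinsics': array([[-0.01692628, -0.99799403,  0.06100336,  0.48127404],
       [-0.9995197 ,  0.01847308,  0.02488188, -0.15139423],
       [-0.02595889, -0.0605529 , -0.99782738,  1.17957163],
       [ 0.        ,  0.        ,  0.        ,  1.        ]])}
{'vfov': 43.238959525056444, 'cx': 316.0831993438707, 'cy': 240.62277923397164, 'extrinsics': array([[ 0.98355607, -0.0876222 ,  0.15792345,  0.31776034],
       [-0.18013793, -0.53867402,  0.82303137, -1.48124668],
       [ 0.01295343, -0.8379455 , -0.54560018,  0.99313287],
       [ 0.        ,  0.        ,  0.        ,  1.        ]])}
{'clock': 0.1, 'q': array([ 1.34178322,  0.68986642, -0.19448427,  1.56620206,  0.15727277,
        0.90251719, -0.21509295]), 'qd': array([ 0.00017497, -0.00329743,  0.00057738, -0.00316871, -0.00033206,
       -0.0021658 , -0.00016304]), 'joint_torque': array([-3.59161844e-03, -5.28503752e+01, -1.27141077e+00, -1.53838241e+01,
       -5.24935091e-02,  1.97641850e-03,  2.35792135e-05]), 'tool_pos': array([ 0.16217525, -0.60302083,  0.23802047]), 'eef_rot': array([ 9.91376017e-01,  1.31045590e-01, -1.66216764e-04, -7.86640052e-04]), 'contact_force': array([ 0.57384316, -0.65725145,  0.00652661]), 'moment': array([ 0.05518   , -0.01867821, -0.01849062]), 'finger_force': 0.0, 'opening': 0.9998982138380186}
```

View pics/top0.png

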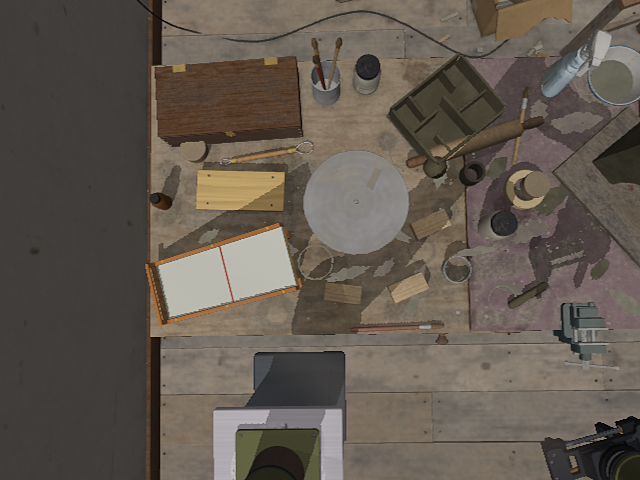

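View pics/side0.png

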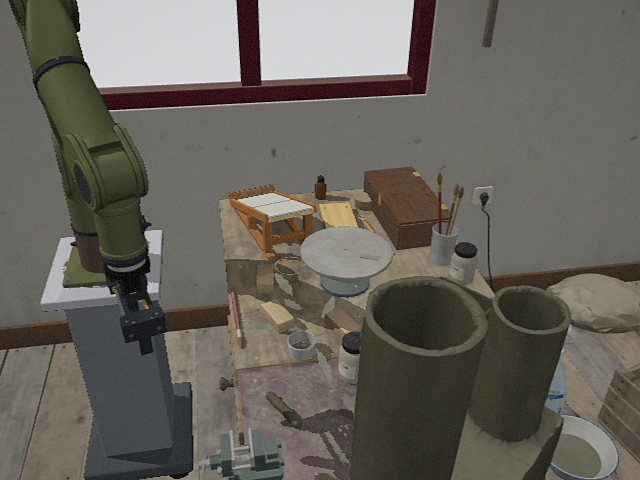

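The top view shows the blocks at about px (343,293), (408,289) and (431,223), and the cutter at (457,266). The jar is at (500,223), the bottle at (160,200) and the board at (240,190). The ramp's middle is near (225,275), with the red line at (227,274); its high end must be on one side. A raised wheel sits at (356,202). Next I measure these.

```bash
cat >> h.py <<'E'
def rect(W,m):
    p=W[m]; p=p[~np.isnan(p).any(1)]
    (c,s,a)=cv2.minAreaRect((p[:,:2]*1000).astype(np.float32))
    # long-axis yaw
    b=cv2.boxPoints((c,s,a)); e=[b[1]-b[0],b[2]-b[1]]; l=max(e,key=np.linalg.norm)
    return np.round(c,1),np.round(s,1),round(float(np.degrees(np.arctan2(l[1],l[0])))%180,1),round(float(np.median(p[:,2])*1000),1),len(p)
def blobs(W,box,zlo,zhi,minpx=100):
    u0,v0,u1,v1=box; z=np.nan_to_num(W[...,2],nan=-1); m=((z>zlo)&(z<zhi)).astype(np.uint8)
    k=np.zeros_like(m); k[v0:v1,u0:u1]=m[v0:v1,u0:u1]
    n,l,s,_=cv2.connectedComponentsWithStats(k)
    for i in range(1,n):
        if s[i,4]>minpx: print(s[i].tolist(),rect(W,l==i))
E
python3 - <<'E'
from h import *
W=np.load("top0.npy"); im=cv2.cvtColor(cv2.imread("pics/top0.png"),cv2.COLOR_BGR2RGB).astype(int)
print("table z",np.nanmedian(W[270:285,340:400,2]))
blobs(W,(310,200,480,320),.018,.045)
print("cutter/jar");blobs(W,(430,200,530,290),.025,.14,40)
print("board");blobs(W,(190,160,295,220),.015,.035)
print("flask");blobs(W,(145,180,180,215),.04,.1,20)
print("wheel");blobs(W,(290,140,420,262),.06,.3)
print("other ring",); blobs(W,(285,240,335,285),.012,.06,20)
print("saddle");blobs(W,(150,55,320,165),.02,.3)
m=(im[...,0]>170)&(im[...,1]<110)&(im[...,2]<110)&(np.arange(480)[:,None]>240)&(np.arange(480)[:,None]<305)&(np.arange(640)[None]>210)&(np.arange(640)[None]<245)
p=W[m];p=p[~np.isnan(p).any(1)];print("redline",len(p),p.mean(0),p.min(0),p.max(0))
w=(im.min(-1)>185); w[:220]=0;w[325:]=0;w[:,:155]=0;w[:,300:]=0
w=cv2.erode(w.astype(np.uint8),np.ones((3,3)))>0
p=W[w];p=p[~np.isnan(p).any(1)]; A=np.c_[p[:,:2],np.ones(len(p))]
x=np.linalg.lstsq(A,p[:,2],rcond=None)[0];print("plane",x,np.hypot(*x[:2]),np.std(A@x-p[:,2]),rect(W,w),np.degrees(np.arctan2(x[1],x[0])))
E
```

```text
table z 0.0009820905508086675
[410, 209, 41, 31, 690] (array([ 596.9, -385.4]), array([44.9, 90.5]), 113.4, 30.6, 690)
[442, 256, 29, 27, 146] (array([ 485.9, -444.2]), array([66.3, 62.9]), 88.9, 32.7, 146)
[387, 272, 42, 31, 709] (array([ 444. , -326.6]), array([45.6, 91. ]), 113.0, 30.7, 709)
[323, 282, 39, 23, 687] (array([ 432.1, -166.7]), array([89.8, 44.9]), 82.5, 30.6, 687)
cutter/jar
[430, 209, 21, 26, 351] (array([ 603.5, -400.7]), array([45. , 56.9]), 112.8, 30.8, 351)
[479, 210, 38, 31, 880] (array([ 586.6, -535.2]), array([67.1, 62.6]), 42.7, 102.0, 880)
[443, 256, 28, 27, 113] (array([ 485.9, -444.2]), array([66.3, 62.9]), 88.9, 34.1, 113)
board
[195, 170, 90, 42, 3497] (array([691.6,  83.5]), array([220.8, 100.8]), 87.2, 24.2, 3497)
flask
[149, 192, 18, 16, 219] (array([665.6, 277.4]), array([32.9, 38. ]), 146.2, 57.5, 219)
wheel
[303, 150, 106, 105, 8609] (array([ 645.3, -200.3]), array([241. , 241.3]), 122.9, 106.7, 8609)
other ring
[297, 278, 5, 7, 21] (array([462.9, -61.4]), array([16.9,  6.5]), 14.6, 16.3, 21)
[325, 282, 10, 3, 22] (array([ 456.9, -137. ]), array([22.1,  4.8]), 88.6, 29.8, 22)
saddle
[310, 55, 10, 47, 320] (array([ 939.4, -112.4]), array([66.9, 24.1]), 1.2, 92.2, 320)
[154, 56, 149, 106, 11782] (array([884.2,  98.7]), array([223.4, 341.2]), 93.2, 95.3, 11782)
redline 1 [0.54634052 0.11886219 0.08923472] [0.54634052 0.11886219 0.08923472] [0.54634052 0.11886219 0.08923472]
plane [0. 0. 0.] 0.0 nan (array([0., 0.]), array([0., 0.]), 0.0, nan, 0) 0.0
  ret = _var(a, axis=axis, dtype=dtype, out=out, ddof=ddof,
  arrmean = um.true_divide(arrmean, div, out=arrmean,
  ret = ret.dtype.type(ret / rcount)
  return _methods._mean(a, axis=axis, dtype=dtype,
  ret = ret.dtype.type(ret / rcount)
```

Run:
```python
from h import *
W=np.load("top0.npy"); im=cv2.cvtColor(cv2.imread("pics/top0.png"),cv2.COLOR_BGR2RGB).astype(int)
print(im[285,190],im[265,265],im[270:280:3,222:232].tolist())
poly=np.array([[165,266],[278,233],[292,280],[180,312]])
k=np.zeros((480,640),np.uint8);cv2.fillPoly(k,[poly],1)
w=(k>0)&~np.isnan(W[...,2])
p=W[w]; A=np.c_[p[:,:2],np.ones(len(p))]
for _ in range(3):
    x=np.linalg.lstsq(A,p[:,2],rcond=None)[0]; r=A@x-p[:,2]; g=abs(r)<.004; A,p=A[g],p[g]
print("plane",x,np.hypot(*x[:2]),np.std(r),len(p)); th=np.arctan2(x[1],x[0]);print("uphill deg",np.degrees(th))
# near-plane deck pixels, white
yy,xx=np.mgrid[0:480,0:640]; box=(yy>215)&(yy<330)&(xx>145)&(xx<305)
near=box&(abs(W[...,:2]@x[:2]+x[2]-W[...,2])<.0035)
white=near&(im.max(-1)-im.min(-1)<40)&(im.min(-1)>120)
print("white rect",rect(W,white),rect(W,near))
red=near&(im[...,0]-im[...,1]>50)&(im[...,0]-im[...,2]>50)&(xx>212)&(xx<240)&(k>0)
p=W[red];print("red",len(p),rect(W,red),np.nanmean(p,0))
c=np.array(rect(W,white)[0])/1000
print("z at centre",x[:2]@c+x[2])
u=np.array([np.cos(th),np.sin(th)]); v=np.array([-u[1],u[0]])
for n,q in(("white",W[white]),("red",p)):
    q=q[~np.isnan(q).any(1),:2]-c; print(n,np.percentile(q@u,[1,50,99]),np.percentile(q@v,[1,50,99]))
# rails/stop: high points
h=box&(W[...,2]-(W[...,:2]@x[:2]+x[2])>.004)
q=W[h];print("high",[ (np.round(np.r_[(a[:2]-c)@u,(a[:2]-c)@v,a[2]],3)).tolist() for a in q[::120]])
s=get_state();print(R.from_quat(s["eef_rot"]).as_matrix().round(3))
```

```text
[186 185 175] [188 187 177] [[[187, 186, 176], [189, 193, 183], [182, 166, 155], [153, 68, 60], [166, 152, 142], [189, 194, 184], [188, 188, 179], [187, 186, 177], [187, 186, 176], [187, 186, 176]], [[186, 185, 175], [186, 187, 177], [189, 196, 186], [173, 149, 140], [162, 73, 64], [182, 169, 159], [188, 192, 183], [187, 186, 177], [186, 185, 175], [187, 185, 175]], [[186, 185, 175], [186, 186, 176], [187, 189, 179], [185, 180, 170], [169, 116, 107], [163, 76, 67], [182, 167, 157], [188, 191, 180], [186, 185, 176], [186, 185, 175]], [[186, 184, 175], [186, 185, 175], [186, 186, 176], [187, 190, 181], [181, 166, 155], [162, 80, 70], [156, 112, 104], [177, 177, 167], [188, 189, 179], [186, 185, 176]]]
plane [ 0.08628541 -0.35474183  0.08542453] 0.3650848345678515 0.0016957790529765376 5642
uphill deg -76.3291714171471
white rect (array([481.7, 112.4]), array([133.5, 332.4]), 103.8, 93.1, 6763) (array([472.9, 144. ]), array([156.8, 399.4]), 104.3, 91.8, 7320)
red 54 (array([484.2, 102.6]), array([112.6,   3.5]), 13.7, 91.2, 54) [0.48424422 0.10248042 0.09112496]
z at centre 0.0871152340816228
white [-0.16062893  0.01712219  0.16319176] [-0.0632518   0.00066841  0.06536556]
red [0.00835897 0.0103447  0.01179158] [-0.05498714  0.00117477  0.05537212]
high [[0.156, 0.077, 0.15], [0.093, 0.07, 0.129], [0.031, 0.067, 0.107], [-0.047, 0.068, 0.077], [-0.139, 0.07, 0.047], [-0.175, 0.057, 0.047], [-0.182, 0.034, 0.048], [0.159, -0.071, 0.152], [0.109, -0.07, 0.134], [-0.185, -0.01, 0.048], [-0.171, -0.024, 0.035], [0.002, -0.075, 0.094], [-0.076, -0.069, 0.066], [-0.188, -0.054, 0.048], [-0.182, -0.068, 0.047]]
[[ 0.966  0.26  -0.001]
 [ 0.26  -0.966  0.002]
 [-0.    -0.002 -1.   ]]
```

```bash
cat >> h.py <<'E'
C=np.array([.4817,.1163]); U=np.array([np.cos(np.radians(-76.3)),np.sin(np.radians(-76.3))])
def down(psi,tilt=0): # tool pose: x axis at yaw psi, then turned about tool y
    a=np.radians(psi); M=np.array([[np.cos(a),np.sin(a),0],[np.sin(a),-np.cos(a),0],[0,0,-1]])
    return R.from_matrix(M)*R.from_rotvec([0,np.radians(tilt),0])
def ramp(h,off=0,s=.110): # TCP h above glaze along normal, s up the slope
    r=down(103.7,-20); n=-r.as_matrix()[:,2]; x=s*np.cos(np.radians(20))
    return np.r_[C+U*x,.085+.364*x]+n*h+off*r.as_matrix()[:,0], r
def plan(wps):
    s=get_state(); p=np.array(s["tool_pos"]); r=R.from_quat(s["eef_rot"])
    for P,Q in wps:
        P=np.array(P)
        while True:
            d=r.as_matrix().T@(P-p); w=(r.inv()*Q).as_rotvec()
            n=int(max(np.ceil(abs(d).max()/.08-1e-9),np.ceil(np.linalg.norm(w)/np.radians(60)),1))
            sh=np.round(d/n/.08,2 if n>1 else 3); tu=np.round(w/n/np.pi,3)
            rows=int(max(np.ceil(np.linalg.norm(sh)*.08/.045),np.ceil(np.linalg.norm(tu)*180/8.3)))+1
            print("rows",rows,"d",sh.tolist(),"w",tu.tolist())
            p=p+r.as_matrix()@(sh*.08); r=r*R.from_rotvec(tu*np.pi)
            if n==1: break
        print("-- at",p.round(3))
E
python3 - <<'E'
from h import *
q=down(113)
plan([([.444,-.3266,.16],q),([.444,-.3266,.005],q)])
E
```

```text
rows 4 d [0.86, -0.48, 0.2] w [-0.0, -0.0, -0.109]
rows 4 d [0.97, -0.17, 0.19] w [-0.0, -0.0, -0.109]
rows 4 d [0.97, 0.17, 0.2] w [-0.0, -0.0, -0.109]
rows 4 d [0.86, 0.49, 0.19] w [-0.0, -0.0, -0.109]
rows 4 d [0.651, 0.745, 0.199] w [-0.0, -0.001, -0.108]
-- at [ 0.444 -0.327  0.16 ]
rows 3 d [0.0, 0.0, 0.97] w [-0.0, 0.0, -0.0]
rows 3 d [0.003, 0.001, 0.967] w [-0.0, 0.0, -0.0]
-- at [ 0.444 -0.327  0.005]
```

Call:
step_arm(motion=[{"dx":0.86,"dy":-0.48,"dz":0.2,"wz":-0.109,"claw":80},{"dx":0.86,"dy":-0.48,"dz":0.2,"wz":-0.109,"claw":80},{"dx":0.86,"dy":-0.48,"dz":0.2,"wz":-0.109,"claw":80},{"dx":0.86,"dy":-0.48,"dz":0.2,"wz":-0.109,"claw":80}], force=20)

```text
$.motion[0]: bad value
```

Call:
step_arm(motion=[{"dx":0.97,"dy":-0.17,"dz":0.19,"wz":-0.109},{"dx":0.97,"dy":-0.17,"dz":0.19,"wz":-0.109},{"dx":0.97,"dy":-0.17,"dz":0.19,"wz":-0.109},{"dx":0.97,"dy":-0.17,"dz":0.19,"wz":-0.109}])

```text
$.motion[0]: bad value
```

Call:
step_arm(motion=[{"dx":0.97,"dy":0.17,"dz":0.2,"wz":-0.109},{"dx":0.97,"dy":0.17,"dz":0.2,"wz":-0.109},{"dx":0.97,"dy":0.17,"dz":0.2,"wz":-0.109},{"dx":0.97,"dy":0.17,"dz":0.2,"wz":-0.109}])

```text
$.motion[0]: bad value
```

Call:
step_arm(motion=[{"dx":0.86,"dy":0.49,"dz":0.19,"wz":-0.109},{"dx":0.86,"dy":0.49,"dz":0.19,"wz":-0.109},{"dx":0.86,"dy":0.49,"dz":0.19,"wz":-0.109},{"dx":0.86,"dy":0.49,"dz":0.19,"wz":-0.109}])

```text
$.motion[0]: bad value
```

Call:
step_arm(motion=[{"dx":0.65,"dy":0.745,"dz":0.2,"wz":-0.108},{"dx":0.65,"dy":0.745,"dz":0.2,"wz":-0.108},{"dx":0.65,"dy":0.745,"dz":0.2,"wz":-0.108},{"dx":0.65,"dy":0.745,"dz":0.2,"wz":-0.108},{"dx":0.65,"dy":0.745,"dz":0.2,"wz":-0.108},{"dx":0.65,"dy":0.745,"dz":0.2,"wz":-0.108}])

```text
$.motion[0]: bad value
```

The rows were refused as incomplete, so I'll give every number in each one. I'll try a single call first.

Call:
step_arm(motion=[{"dx":0.86,"dy":-0.48,"dz":0.2,"wx":0,"wy":0,"wz":-0.109,"claw":80},{"dx":0.86,"dy":-0.48,"dz":0.2,"wx":0,"wy":0,"wz":-0.109,"claw":80},{"dx":0.86,"dy":-0.48,"dz":0.2,"wx":0,"wy":0,"wz":-0.109,"claw":80},{"dx":0.86,"dy":-0.48,"dz":0.2,"wx":0,"wy":0,"wz":-0.109,"claw":80}], force=20)

```text
clock: 0.5
tool_pos: [0.2195, -0.5476, 0.2223]
eef_rot: [0.954, 0.299, 0.0, -0.001]
contact_force: [-1.3, -0.5, -0.2]
opening: 0.905
finger_force: 0.0
```

Call:
step_arm(motion=[{"dx":0.97,"dy":-0.17,"dz":0.19,"wx":0,"wy":0,"wz":-0.109,"claw":80},{"dx":0.97,"dy":-0.17,"dz":0.19,"wx":0,"wy":0,"wz":-0.109,"claw":80},{"dx":0.97,"dy":-0.17,"dz":0.19,"wx":0,"wy":0,"wz":-0.109,"claw":80},{"dx":0.97,"dy":-0.17,"dz":0.19,"wx":0,"wy":0,"wz":-0.109,"claw":80}])

```text
clock: 0.9
tool_pos: [0.2747, -0.4934, 0.2073]
eef_rot: [0.89, 0.456, -0.0, -0.0]
contact_force: [-0.8, 0.1, -0.1]
opening: 0.905
finger_force: 0.0
```

Call:
step_arm(motion=[{"dx":0.97,"dy":0.17,"dz":0.2,"wx":0,"wy":0,"wz":-0.109,"claw":80},{"dx":0.97,"dy":0.17,"dz":0.2,"wx":0,"wy":0,"wz":-0.109,"claw":80},{"dx":0.97,"dy":0.17,"dz":0.2,"wx":0,"wy":0,"wz":-0.109,"claw":80},{"dx":0.97,"dy":0.17,"dz":0.2,"wx":0,"wy":0,"wz":-0.109,"claw":80}])

```text
clock: 1.3
tool_pos: [0.3307, -0.439, 0.1914]
eef_rot: [0.8, 0.6, -0.0, 0.0]
contact_force: [0.9, -0.2, -0.6]
opening: 0.903
finger_force: 0.0
```

Call:
step_arm(motion=[{"dx":0.86,"dy":0.49,"dz":0.19,"wx":0,"wy":0,"wz":-0.109,"claw":80},{"dx":0.86,"dy":0.49,"dz":0.19,"wx":0,"wy":0,"wz":-0.109,"claw":80},{"dx":0.86,"dy":0.49,"dz":0.19,"wx":0,"wy":0,"wz":-0.109,"claw":80},{"dx":0.86,"dy":0.49,"dz":0.19,"wx":0,"wy":0,"wz":-0.109,"claw":80}])

```text
clock: 1.7
tool_pos: [0.3873, -0.3842, 0.1762]
eef_rot: [0.686, 0.727, -0.001, 0.0]
contact_force: [0.3, -0.2, 0.8]
opening: 0.909
finger_force: 0.0
```

Call:
step_arm(motion=[{"dx":0.65,"dy":0.745,"dz":0.2,"wx":0,"wy":0,"wz":-0.108,"claw":80},{"dx":0.65,"dy":0.745,"dz":0.2,"wx":0,"wy":0,"wz":-0.108,"claw":80},{"dx":0.65,"dy":0.745,"dz":0.2,"wx":0,"wy":0,"wz":-0.108,"claw":80},{"dx":0.65,"dy":0.745,"dz":0.2,"wx":0,"wy":0,"wz":-0.108,"claw":80},{"dx":0.65,"dy":0.745,"dz":0.2,"wx":0,"wy":0,"wz":-0.108,"claw":80},{"dx":0.65,"dy":0.745,"dz":0.2,"wx":0,"wy":0,"wz":-0.108,"claw":80}])

```text
clock: 2.3
tool_pos: [0.443, -0.3293, 0.1604]
eef_rot: [0.554, 0.832, -0.001, 0.0]
contact_force: [0.2, 0.1, 0.3]
opening: 0.91
finger_force: 0.0
```

Run:
```python
from h import *
q=down(113)
plan([([.444,-.3266,.085],q),([.444,-.3266,.005],q)])
print(get_state()["tool_pos"],get_state()["q"].round(2))
```

```text
rows 3 d [0.027, 0.025, 0.942] w [-0.0, 0.0, -0.002]
-- at [ 0.444 -0.327  0.085]
rows 2 d [0.0, 0.0, 0.5] w [-0.0, 0.0, 0.0]
rows 2 d [0.001, 0.002, 0.5] w [-0.0, 0.0, 0.0]
-- at [ 0.444 -0.327  0.005]
[ 0.44301179 -0.32926626  0.1603912 ] [ 0.89  0.76 -0.57  1.85  0.6   0.71  0.37]
```

Very accurate. Next I descend, grip and lift.

Call:
step_arm(motion=[{"dx":0.03,"dy":0.025,"dz":0.94,"wx":0,"wy":0,"wz":-0.002,"claw":80},{"dx":0.03,"dy":0.025,"dz":0.94,"wx":0,"wy":0,"wz":-0.002,"claw":80},{"dx":0.03,"dy":0.025,"dz":0.94,"wx":0,"wy":0,"wz":-0.002,"claw":80}])

```text
clock: 2.6
tool_pos: [0.4424, -0.3243, 0.0825]
eef_rot: [0.55, 0.835, -0.001, -0.003]
contact_force: [-0.5, 0.4, 0.8]
opening: 0.913
finger_force: 0.0
```

Call:
step_arm(motion=[{"dx":0,"dy":0,"dz":0.5,"wx":0,"wy":0,"wz":0,"claw":80},{"dx":0,"dy":0,"dz":0.9,"wx":0,"wy":0,"wz":0,"claw":80},{"dx":0,"dy":0,"dz":1.0,"wx":0,"wy":0,"wz":0,"claw":80},{"dx":0,"dy":0,"dz":1.0,"wx":0,"wy":0,"wz":0,"claw":80}])

```text
clock: 3.0
tool_pos: [0.4451, -0.3248, 0.0055]
eef_rot: [0.55, 0.835, -0.0, -0.0]
contact_force: [-0.5, 0.9, -0.0]
opening: 0.905
finger_force: 0.0
```

Call:
step_arm(motion=[{"dx":0,"dy":0,"dz":0,"wx":0,"wy":0,"wz":0,"claw":30},{"dx":0,"dy":0,"dz":0,"wx":0,"wy":0,"wz":0,"claw":30},{"dx":0,"dy":0,"dz":0,"wx":0,"wy":0,"wz":0,"claw":30},{"dx":0,"dy":0,"dz":0,"wx":0,"wy":0,"wz":0,"claw":30},{"dx":0,"dy":0,"dz":0,"wx":0,"wy":0,"wz":0,"claw":30},{"dx":0,"dy":0,"dz":0,"wx":0,"wy":0,"wz":0,"claw":30}], force=20)

```text
clock: 3.6
tool_pos: [0.4451, -0.3248, 0.0057]
eef_rot: [0.55, 0.835, -0.0, 0.0]
contact_force: [-0.9, -0.1, 6.4]
opening: 0.509
finger_force: 20.0
```

Run:
```python
from h import *
q=down(113)
p0=ramp(.06)
plan([([.444,-.3266,.16],q),([.444,-.3266,.235],q),([.49,-.10,.25],down(103.7)),p0,ramp(.012)])
```

```text
rows 3 d [-0.01, -0.01, -0.96] w [-0.0, 0.0, 0.001]
rows 3 d [-0.007, -0.013, -0.969] w [-0.0, 0.0, 0.001]
-- at [ 0.444 -0.327  0.16 ]
rows 3 d [-0.001, 0.0, -0.937] w [-0.0, 0.0, -0.0]
-- at [ 0.444 -0.327  0.235]
rows 3 d [0.79, 0.54, -0.06] w [-0.0, 0.0, 0.017]
rows 3 d [0.82, 0.5, -0.07] w [-0.0, 0.0, 0.017]
rows 3 d [0.856, 0.463, -0.06] w [-0.0, 0.0, 0.017]
-- at [ 0.49 -0.1   0.25]
rows 3 d [0.81, 0.27, 0.44] w [0.0, -0.055, 0.0]
rows 3 d [0.87, 0.272, 0.301] w [0.0, -0.056, 0.0]
-- at [0.501 0.036 0.179]
rows 3 d [0.0, -0.0, 0.6] w [0.0, 0.0, 0.0]
-- at [0.505 0.02  0.134]
```

Call:
step_arm(motion=[{"dx":0,"dy":0,"dz":-0.5,"wx":0,"wy":0,"wz":0,"claw":30},{"dx":0,"dy":0,"dz":-0.96,"wx":0,"wy":0,"wz":0,"claw":30},{"dx":0,"dy":0,"dz":-0.96,"wx":0,"wy":0,"wz":0,"claw":30}])

```text
clock: 3.9
tool_pos: [0.4477, -0.3253, 0.0856]
eef_rot: [0.55, 0.835, 0.001, 0.004]
contact_force: [1.1, 0.4, -1.6]
opening: 0.511
finger_force: 20.0
```

Call:
step_arm(motion=[{"dx":-0.02,"dy":-0.02,"dz":-0.97,"wx":0,"wy":0,"wz":0.001,"claw":30},{"dx":-0.02,"dy":-0.02,"dz":-0.97,"wx":0,"wy":0,"wz":0.001,"claw":30},{"dx":-0.02,"dy":-0.02,"dz":-0.97,"wx":0,"wy":0,"wz":0.001,"claw":30}])

```text
clock: 4.2
tool_pos: [0.4462, -0.3274, 0.1621]
eef_rot: [0.551, 0.834, 0.0, 0.003]
contact_force: [0.4, -0.6, -1.7]
opening: 0.51
finger_force: 20.0
```

Call:
step_arm(motion=[{"dx":0,"dy":0,"dz":-0.94,"wx":0,"wy":0,"wz":0,"claw":30},{"dx":0,"dy":0,"dz":-0.94,"wx":0,"wy":0,"wz":0,"claw":30},{"dx":0,"dy":0,"dz":-0.94,"wx":0,"wy":0,"wz":0,"claw":30}])

```text
clock: 4.5
tool_pos: [0.4459, -0.327, 0.2364]
eef_rot: [0.551, 0.835, 0.0, 0.002]
contact_force: [0.2, 0.4, -1.8]
opening: 0.508
finger_force: 20.0
```

Call:
step_arm(motion=[{"dx":0.79,"dy":0.54,"dz":-0.06,"wx":0,"wy":0,"wz":0.017,"claw":30},{"dx":0.79,"dy":0.54,"dz":-0.06,"wx":0,"wy":0,"wz":0.017,"claw":30},{"dx":0.79,"dy":0.54,"dz":-0.06,"wx":0,"wy":0,"wz":0.017,"claw":30}])

```text
clock: 4.8
tool_pos: [0.4595, -0.2463, 0.2379]
eef_rot: [0.57, 0.822, 0.001, -0.002]
contact_force: [0.1, 0.1, -1.0]
opening: 0.51
finger_force: 20.0
```

Call:
step_arm(motion=[{"dx":0.82,"dy":0.5,"dz":-0.07,"wx":0,"wy":0,"wz":0.017,"claw":30},{"dx":0.82,"dy":0.5,"dz":-0.07,"wx":0,"wy":0,"wz":0.017,"claw":30},{"dx":0.82,"dy":0.5,"dz":-0.07,"wx":0,"wy":0,"wz":0.017,"claw":30}])

```text
clock: 5.1
tool_pos: [0.4745, -0.172, 0.2438]
eef_rot: [0.592, 0.806, 0.001, -0.001]
contact_force: [-1.1, -0.3, -1.5]
opening: 0.51
finger_force: 20.0
```

Call:
step_arm(motion=[{"dx":0.856,"dy":0.463,"dz":-0.06,"wx":0,"wy":0,"wz":0.017,"claw":30},{"dx":0.856,"dy":0.463,"dz":-0.06,"wx":0,"wy":0,"wz":0.017,"claw":30},{"dx":0.856,"dy":0.463,"dz":-0.06,"wx":0,"wy":0,"wz":0.017,"claw":30},{"dx":0.856,"dy":0.463,"dz":-0.06,"wx":0,"wy":0,"wz":0.017,"claw":30}])

```text
clock: 5.5
tool_pos: [0.4887, -0.1011, 0.2484]
eef_rot: [0.616, 0.788, -0.001, -0.001]
contact_force: [-0.7, -1.1, -1.5]
opening: 0.508
finger_force: 20.0
```

Call:
step_arm(motion=[{"dx":0.81,"dy":0.27,"dz":0.44,"wx":0,"wy":-0.055,"wz":0,"claw":30},{"dx":0.81,"dy":0.27,"dz":0.44,"wx":0,"wy":-0.055,"wz":0,"claw":30},{"dx":0.81,"dy":0.27,"dz":0.44,"wx":0,"wy":-0.055,"wz":0,"claw":30}])

```text
clock: 5.8
tool_pos: [0.4947, -0.0198, 0.2126]
eef_rot: [0.606, 0.791, -0.051, 0.066]
contact_force: [1.3, 1.0, -1.3]
opening: 0.506
finger_force: 20.0
```

Call:
step_arm(motion=[{"dx":0.87,"dy":0.272,"dz":0.3,"wx":0,"wy":-0.056,"wz":0,"claw":30},{"dx":0.87,"dy":0.272,"dz":0.3,"wx":0,"wy":-0.056,"wz":0,"claw":30},{"dx":0.87,"dy":0.272,"dz":0.3,"wx":0,"wy":-0.056,"wz":0,"claw":30},{"dx":0.87,"dy":0.272,"dz":0.3,"wx":0,"wy":-0.056,"wz":0,"claw":30},{"dx":0.87,"dy":0.272,"dz":0.3,"wx":0,"wy":-0.056,"wz":0,"claw":30}])

```text
clock: 6.3
tool_pos: [0.5002, 0.0332, 0.1788]
eef_rot: [0.608, 0.775, -0.108, 0.136]
contact_force: [-0.7, -1.0, -1.6]
opening: 0.509
finger_force: 20.0
```

Run:
```python
from h import *
plan([ramp(.012),ramp(.0065)]); im,d,W=snap("side"); save(im[150:330,180:420].repeat(2,0).repeat(2,1),"s1.png")
print(get_state()["tool_pos"],ramp(.06)[0])
```

```text
rows 3 d [0.026, 0.022, 0.588] w [-0.0, 0.0, 0.001]
-- at [0.505 0.02  0.134]
rows 2 d [0.0, 0.001, 0.069] w [-0.0, 0.0, -0.0]
-- at [0.506 0.018 0.129]
[0.50036039 0.03271108 0.1791565 ] [0.50132085 0.03581203 0.17900685]
```

View pics/s1.png

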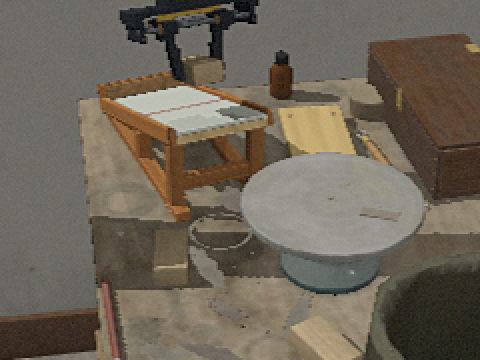

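The crop shows the block held over the test field above the red line, parallel to the deck. Everything else stands untouched. I lower it to about 1 mm above the glaze and open.

Call:
step_arm(motion=[{"dx":0.026,"dy":0.022,"dz":0.3,"wx":0,"wy":0,"wz":0.001,"claw":30},{"dx":0.026,"dy":0.022,"dz":0.5,"wx":0,"wy":0,"wz":0.001,"claw":30},{"dx":0.026,"dy":0.022,"dz":0.6,"wx":0,"wy":0,"wz":0.001,"claw":30},{"dx":0.026,"dy":0.022,"dz":0.655,"wx":0,"wy":0,"wz":0.001,"claw":30},{"dx":0.026,"dy":0.022,"dz":0.655,"wx":0,"wy":0,"wz":0.001,"claw":30},{"dx":0.026,"dy":0.022,"dz":0.655,"wx":0,"wy":0,"wz":0.001,"claw":30}])

```text
clock: 6.95
tool_pos: [0.5063, 0.021, 0.1297]
eef_rot: [0.608, 0.775, -0.106, 0.137]
contact_force: [0.6, -0.2, -0.7]
opening: 0.51
finger_force: 20.0
```

Run:
```python
from h import *
plan([ramp(.0065)])
print(get_state()["contact_force"])
```

```text
rows 2 d [-0.028, -0.017, 0.022] w [0.001, -0.0, 0.0]
-- at [0.506 0.018 0.129]
[ 0.59174161 -0.16735976 -0.72386545]
```

Call:
step_arm(motion=[{"dx":0,"dy":0,"dz":0,"wx":0,"wy":0,"wz":0,"claw":65},{"dx":0,"dy":0,"dz":0,"wx":0,"wy":0,"wz":0,"claw":65},{"dx":0,"dy":0,"dz":0,"wx":0,"wy":0,"wz":0,"claw":65},{"dx":0,"dy":0,"dz":0,"wx":0,"wy":0,"wz":0,"claw":65},{"dx":0,"dy":0,"dz":0,"wx":0,"wy":0,"wz":0,"claw":65},{"dx":0,"dy":0,"dz":0,"wx":0,"wy":0,"wz":0,"claw":65},{"dx":0,"dy":0,"dz":0,"wx":0,"wy":0,"wz":0,"claw":65},{"dx":0,"dy":0,"dz":0,"wx":0,"wy":0,"wz":0,"claw":65}])

```text
clock: 7.75
tool_pos: [0.506, 0.0211, 0.1291]
eef_rot: [0.608, 0.775, -0.107, 0.137]
contact_force: [-1.0, 0.3, -0.2]
opening: 0.738
finger_force: 0.0
```

Run:
```python
from h import *
im,d,W=snap("side"); save(im[150:330,180:420].repeat(2,0).repeat(2,1),"s2.png")
```

```text
(no output)
```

View pics/s2.png

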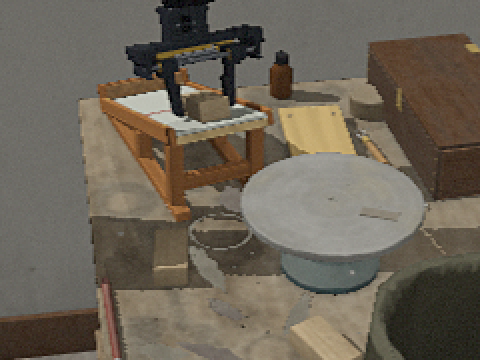

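The block still stands between the open fingers at about px (207,105), 0.8 s after release, so it is the bare one. I re-grip it and check clearances around the board.

Call:
step_arm(motion=[{"dx":0,"dy":0,"dz":0,"wx":0,"wy":0,"wz":0,"claw":30},{"dx":0,"dy":0,"dz":0,"wx":0,"wy":0,"wz":0,"claw":30},{"dx":0,"dy":0,"dz":0,"wx":0,"wy":0,"wz":0,"claw":30},{"dx":0,"dy":0,"dz":0,"wx":0,"wy":0,"wz":0,"claw":30},{"dx":0,"dy":0,"dz":0,"wx":0,"wy":0,"wz":0,"claw":30}], force=20)

```text
clock: 8.3
tool_pos: [0.506, 0.0212, 0.1291]
eef_rot: [0.608, 0.775, -0.107, 0.137]
contact_force: [-0.1, -0.4, -0.2]
opening: 0.506
finger_force: 20.0
```

Run:
```python
from h import *
W=np.load("top0.npy"); w=W.reshape(-1,3)
g=lambda m:w[m][:,0]
b=(w[:,1]>.03)&(w[:,1]<.14)
print("chest front",np.nanmin(g(b&(w[:,2]>.06)&(w[:,0]>.72))), "ramp far",np.nanmax(g(b&(w[:,2]>.06)&(w[:,0]<.65))))
x=np.sort(g(b&(w[:,2]>.035)&(w[:,0]>.745)))[:3];print("anything",x)
T=[.682,.0835]
p,r=ramp(.085); a=get_state()["tool_pos"]
plan([(p,r),([T[0]-.06,.06,.22],down(90)),([*T,.11],down(87.2)),([*T,.033],down(87.2))])
```

```text
chest front 0.8150736686906299 ramp far 0.580530378619756
anything [0.81507367 0.81620643 0.81621374]
rows 3 d [-0.033, -0.012, -0.964] w [0.001, -0.0, 0.0]
-- at [0.499 0.044 0.202]
rows 3 d [-0.12, 0.77, -0.07] w [0.006, 0.055, 0.038]
rows 3 d [-0.009, 0.772, -0.105] w [0.007, 0.056, 0.038]
-- at [0.622 0.06  0.22 ]
rows 3 d [0.15, 0.38, 0.69] w [-0.0, -0.0, 0.008]
rows 3 d [0.152, 0.367, 0.685] w [-0.0, -0.0, 0.007]
-- at [0.682 0.084 0.11 ]
rows 3 d [-0.001, 0.001, 0.962] w [-0.0, -0.0, 0.0]
-- at [0.682 0.084 0.033]
```

Call:
step_arm(motion=[{"dx":0,"dy":0,"dz":-0.4,"wx":0,"wy":0,"wz":0,"claw":30},{"dx":-0.03,"dy":-0.01,"dz":-0.96,"wx":0,"wy":0,"wz":0,"claw":30},{"dx":-0.03,"dy":-0.01,"dz":-0.96,"wx":0,"wy":0,"wz":0,"claw":30}])

```text
clock: 8.6
tool_pos: [0.5014, 0.0475, 0.2058]
eef_rot: [0.607, 0.776, -0.102, 0.138]
contact_force: [1.0, 0.4, -1.1]
opening: 0.509
finger_force: 20.0
```

Call:
step_arm(motion=[{"dx":-0.12,"dy":0.77,"dz":-0.07,"wx":0.006,"wy":0.055,"wz":0.038,"claw":30},{"dx":-0.12,"dy":0.77,"dz":-0.07,"wx":0.006,"wy":0.055,"wz":0.038,"claw":30},{"dx":-0.12,"dy":0.77,"dz":-0.07,"wx":0.006,"wy":0.055,"wz":0.038,"claw":30}])

```text
clock: 8.9
tool_pos: [0.5633, 0.0487, 0.2104]
eef_rot: [0.664, 0.743, -0.052, 0.071]
contact_force: [-0.6, 0.1, -2.5]
opening: 0.508
finger_force: 20.0
```

Call:
step_arm(motion=[{"dx":-0.01,"dy":0.77,"dz":-0.1,"wx":0.007,"wy":0.056,"wz":0.038,"claw":30},{"dx":-0.01,"dy":0.77,"dz":-0.1,"wx":0.007,"wy":0.056,"wz":0.038,"claw":30},{"dx":-0.01,"dy":0.77,"dz":-0.1,"wx":0.007,"wy":0.056,"wz":0.038,"claw":30}])

```text
clock: 9.2
tool_pos: [0.6226, 0.057, 0.218]
eef_rot: [0.709, 0.705, 0.001, 0.0]
contact_force: [-0.6, 0.1, -1.9]
opening: 0.507
finger_force: 20.0
```

Call:
step_arm(motion=[{"dx":0.15,"dy":0.43,"dz":0.69,"wx":0,"wy":0,"wz":0.008,"claw":30},{"dx":0.15,"dy":0.43,"dz":0.69,"wx":0,"wy":0,"wz":0.008,"claw":30},{"dx":0.15,"dy":0.43,"dz":0.69,"wx":0,"wy":0,"wz":0.008,"claw":30}])

```text
clock: 9.5
tool_pos: [0.6534, 0.0736, 0.1612]
eef_rot: [0.714, 0.7, -0.002, -0.002]
contact_force: [-1.0, -0.1, -0.7]
opening: 0.506
finger_force: 20.0
```

Call:
step_arm(motion=[{"dx":0.15,"dy":0.42,"dz":0.68,"wx":0,"wy":0,"wz":0.007,"claw":30},{"dx":0.15,"dy":0.42,"dz":0.68,"wx":0,"wy":0,"wz":0.007,"claw":30},{"dx":0.15,"dy":0.42,"dz":0.68,"wx":0,"wy":0,"wz":0.007,"claw":30},{"dx":0.15,"dy":0.42,"dz":0.68,"wx":0,"wy":0,"wz":0.007,"claw":30},{"dx":0.15,"dy":0.42,"dz":0.68,"wx":0,"wy":0,"wz":0.007,"claw":30}])

```text
clock: 10.0
tool_pos: [0.6905, 0.0834, 0.1124]
eef_rot: [0.723, 0.69, 0.002, 0.001]
contact_force: [-0.7, -0.4, -2.5]
opening: 0.513
finger_force: 20.0
```

Run:
```python
from h import *
T=[.690,.0835]
print(get_state()["tool_pos"])
plan([([*T,.031],down(87.2))])
```

```text
[0.6904768  0.08336258 0.11239344]
rows 2 d [-0.0, -0.01, 0.51] w [0.001, -0.0, 0.0]
rows 2 d [-0.001, 0.002, 0.507] w [0.0, -0.001, 0.001]
-- at [0.69  0.083 0.031]
```

Call:
step_arm(motion=[{"dx":0,"dy":0,"dz":0.4,"wx":0,"wy":0,"wz":0,"claw":30},{"dx":0,"dy":0,"dz":0.75,"wx":0,"wy":0,"wz":0,"claw":30},{"dx":0,"dy":0,"dz":0.95,"wx":0,"wy":0,"wz":0,"claw":30},{"dx":0,"dy":0,"dz":1.0,"wx":0,"wy":0,"wz":0,"claw":30},{"dx":0,"dy":0,"dz":1.0,"wx":0,"wy":0,"wz":0,"claw":30}])

```text
clock: 10.5
tool_pos: [0.6908, 0.0835, 0.0317]
eef_rot: [0.724, 0.69, 0.002, 0.0]
contact_force: [1.0, 0.2, -1.3]
opening: 0.507
finger_force: 20.0
```

Call:
step_arm(motion=[{"dx":0,"dy":0,"dz":0.02,"wx":0,"wy":0,"wz":0,"claw":30},{"dx":0,"dy":0,"dz":0.02,"wx":0,"wy":0,"wz":0,"claw":30},{"dx":0,"dy":0,"dz":0.02,"wx":0,"wy":0,"wz":0,"claw":65},{"dx":0,"dy":0,"dz":0.02,"wx":0,"wy":0,"wz":0,"claw":65},{"dx":0,"dy":0,"dz":0.02,"wx":0,"wy":0,"wz":0,"claw":65},{"dx":0,"dy":0,"dz":0.02,"wx":0,"wy":0,"wz":0,"claw":65}])

```text
clock: 11.1
tool_pos: [0.6907, 0.0837, 0.0286]
eef_rot: [0.723, 0.69, 0.002, -0.0]
contact_force: [0.1, -0.0, -0.1]
opening: 0.741
finger_force: 0.0
```

Call:
step_arm(motion=[{"dx":0,"dy":0,"dz":-0.5,"wx":0,"wy":0,"wz":0,"claw":65},{"dx":0,"dy":0,"dz":-1.0,"wx":0,"wy":0,"wz":0,"claw":65},{"dx":0,"dy":0,"dz":-1.0,"wx":0,"wy":0,"wz":0,"claw":65}])

```text
clock: 11.4
tool_pos: [0.6944, 0.0848, 0.1146]
eef_rot: [0.724, 0.69, 0.006, 0.002]
contact_force: [1.7, 0.0, 0.4]
opening: 0.735
finger_force: 0.0
```

Call:
step_arm(motion=[{"dx":0,"dy":-0.2,"dz":-1.0,"wx":0,"wy":0,"wz":0,"claw":80},{"dx":0,"dy":-0.2,"dz":-1.0,"wx":0,"wy":0,"wz":0,"claw":80},{"dx":0,"dy":-0.2,"dz":-1.0,"wx":0,"wy":0,"wz":0,"claw":80},{"dx":0,"dy":-0.2,"dz":-1.0,"wx":0,"wy":0,"wz":0,"claw":80}])

```text
clock: 11.8
tool_pos: [0.6743, 0.0839, 0.1887]
eef_rot: [0.723, 0.69, 0.002, 0.0]
contact_force: [-0.0, -0.7, -0.4]
opening: 0.909
finger_force: 0.0
```

Run:
```python
from h import *
q=down(82.5)
plan([([.56,-.04,.25],down(84)),([.418,-.154,.16],q),([.418,-.154,.085],q),([.418,-.154,.005],q)])
```

```text
rows 4 d [-0.81, -0.68, -0.39] w [0.0, -0.0, 0.009]
rows 3 d [-0.821, -0.65, -0.383] w [0.001, -0.001, 0.009]
-- at [ 0.56 -0.04  0.25]
rows 4 d [-0.8, -0.81, 0.56] w [-0.0, 0.0, 0.004]
rows 4 d [-0.809, -0.798, 0.567] w [-0.0, 0.0, 0.005]
-- at [ 0.418 -0.154  0.16 ]
rows 3 d [0.001, 0.001, 0.937] w [-0.0, 0.0, -0.0]
-- at [ 0.418 -0.154  0.085]
rows 2 d [0.0, 0.0, 0.5] w [-0.0, 0.0, -0.0]
rows 2 d [0.0, 0.0, 0.5] w [-0.0, 0.0, -0.0]
-- at [ 0.418 -0.154  0.005]
```

Call:
step_arm(motion=[{"dx":-0.81,"dy":-0.68,"dz":-0.39,"wx":0,"wy":0,"wz":0.009,"claw":80},{"dx":-0.81,"dy":-0.68,"dz":-0.39,"wx":0,"wy":0,"wz":0.009,"claw":80},{"dx":-0.81,"dy":-0.68,"dz":-0.39,"wx":0,"wy":0,"wz":0.009,"claw":80}])

```text
clock: 12.1
tool_pos: [0.6138, 0.0154, 0.2187]
eef_rot: [0.735, 0.678, -0.002, 0.0]
contact_force: [0.5, -0.5, -0.6]
opening: 0.908
finger_force: 0.0
```

Call:
step_arm(motion=[{"dx":-0.82,"dy":-0.65,"dz":-0.38,"wx":0,"wy":0,"wz":0.009,"claw":88},{"dx":-0.82,"dy":-0.65,"dz":-0.38,"wx":0,"wy":0,"wz":0.009,"claw":88},{"dx":-0.82,"dy":-0.65,"dz":-0.38,"wx":0,"wy":0,"wz":0.009,"claw":88}])

```text
clock: 12.4
tool_pos: [0.5573, -0.0449, 0.2491]
eef_rot: [0.745, 0.667, -0.001, 0.0]
contact_force: [1.4, -0.1, 0.6]
opening: 0.997
finger_force: 0.0
```

Call:
step_arm(motion=[{"dx":-0.8,"dy":-0.81,"dz":0.56,"wx":0,"wy":0,"wz":0.004,"claw":88},{"dx":-0.8,"dy":-0.81,"dz":0.56,"wx":0,"wy":0,"wz":0.004,"claw":88},{"dx":-0.8,"dy":-0.81,"dz":0.56,"wx":0,"wy":0,"wz":0.004,"claw":88}])

```text
clock: 12.7
tool_pos: [0.481, -0.1006, 0.2003]
eef_rot: [0.748, 0.663, -0.005, -0.004]
contact_force: [-0.3, 0.2, -1.6]
opening: 0.999
finger_force: 0.0
```

Call:
step_arm(motion=[{"dx":-0.81,"dy":-0.8,"dz":0.57,"wx":0,"wy":0,"wz":0.005,"claw":88},{"dx":-0.81,"dy":-0.8,"dz":0.57,"wx":0,"wy":0,"wz":0.005,"claw":88},{"dx":-0.81,"dy":-0.8,"dz":0.57,"wx":0,"wy":0,"wz":0.005,"claw":88},{"dx":-0.81,"dy":-0.8,"dz":0.57,"wx":0,"wy":0,"wz":0.005,"claw":88},{"dx":-0.81,"dy":-0.8,"dz":0.57,"wx":0,"wy":0,"wz":0.005,"claw":88}])

```text
clock: 13.2
tool_pos: [0.4203, -0.1522, 0.1586]
eef_rot: [0.751, 0.66, 0.003, 0.0]
contact_force: [1.0, -0.4, 1.2]
opening: 0.999
finger_force: 0.0
```

Run:
```python
from h import *
print(get_state()["tool_pos"])
q=down(82.5)
plan([([.418,-.154,.085],q),([.418,-.154,.005],q)])
im,d,W=snap("top"); blobs(W,(190,160,295,220),.04,.07); blobs(W,(190,160,295,220),.015,.035)
```

```text
[ 0.42033657 -0.15222435  0.1585901 ]
rows 3 d [-0.03, -0.03, 0.92] w [0.001, -0.001, 0.0]
-- at [ 0.418 -0.154  0.085]
rows 3 d [-0.0, -0.001, 1.0] w [0.0, -0.0, 0.0]
-- at [ 0.418 -0.154  0.005]
[219, 179, 39, 20, 719] (array([690.7,  82.9]), array([90.8, 46. ]), 86.7, 54.1, 719)
[195, 170, 90, 42, 2761] (array([692. ,  83.3]), array([220.7, 101.5]), 87.1, 24.3, 2761)
```

The bare block lies flat in the middle of the board. Next is block 1: I grip it with the tool offset away from the wheel.

Call:
step_arm(motion=[{"dx":-0.03,"dy":-0.03,"dz":0.5,"wx":0,"wy":0,"wz":0,"claw":88},{"dx":-0.03,"dy":-0.03,"dz":0.92,"wx":0,"wy":0,"wz":0,"claw":88},{"dx":-0.03,"dy":-0.03,"dz":0.92,"wx":0,"wy":0,"wz":0,"claw":88}])

```text
clock: 13.55
tool_pos: [0.4155, -0.1538, 0.0826]
eef_rot: [0.751, 0.66, 0.0, -0.002]
contact_force: [-0.2, 0.3, 0.5]
opening: 0.997
finger_force: 0.0
```

Call:
step_arm(motion=[{"dx":0,"dy":0,"dz":0.4,"wx":0,"wy":0,"wz":0,"claw":88},{"dx":0,"dy":0,"dz":0.8,"wx":0,"wy":0,"wz":0,"claw":88},{"dx":0,"dy":0,"dz":1.0,"wx":0,"wy":0,"wz":0,"claw":88},{"dx":0,"dy":0,"dz":1.0,"wx":0,"wy":0,"wz":0,"claw":88}])

```text
clock: 13.95
tool_pos: [0.4099, -0.1562, 0.0212]
eef_rot: [0.75, 0.661, -0.009, -0.007]
contact_force: [-0.6, -0.5, 0.2]
opening: 0.998
finger_force: 0.0
```

Call:
step_arm(motion=[{"dx":0,"dy":0,"dz":0,"wx":0,"wy":0,"wz":0,"claw":75},{"dx":0,"dy":0,"dz":0,"wx":0,"wy":0,"wz":0,"claw":65},{"dx":0,"dy":0,"dz":0,"wx":0,"wy":0,"wz":0,"claw":55},{"dx":0,"dy":0,"dz":0,"wx":0,"wy":0,"wz":0,"claw":48},{"dx":0,"dy":0,"dz":0,"wx":0,"wy":0,"wz":0,"claw":30},{"dx":0,"dy":0,"dz":0,"wx":0,"wy":0,"wz":0,"claw":30},{"dx":0,"dy":0,"dz":0,"wx":0,"wy":0,"wz":0,"claw":30}], force=20)

```text
clock: 14.65
tool_pos: [0.4075, -0.1563, 0.0207]
eef_rot: [0.751, 0.66, -0.01, -0.009]
contact_force: [0.7, 0.2, 5.8]
opening: 0.508
finger_force: 20.0
```

Run:
```python
from h import *
im,d,W=snap("top"); save(im[220:340,300:460].repeat(4,0).repeat(4,1),"t2.png"); s=get_state(); print(s["tool_pos"],s["opening"])
blobs(W,(310,265,380,330),.018,.035,60)
q=down(82.5)
plan([([.418,-.154,.24],q),([.47,-.12,.25],down(98)),ramp(.06,.013),ramp(.0075,.013)])
```

```text
[ 0.40747471 -0.15627422  0.02073124] 0.5087949502381329
rows 3 d [0.01, 0.02, -0.91] w [-0.003, 0.0, 0.0]
rows 3 d [0.01, 0.03, -0.92] w [-0.003, 0.0, 0.0]
rows 3 d [0.017, 0.031, -0.913] w [-0.002, 0.001, 0.001]
-- at [ 0.418 -0.154  0.24 ]
rows 3 d [0.506, 0.588, -0.125] w [-0.0, -0.0, -0.086]
-- at [ 0.47 -0.12  0.25]
rows 3 d [0.68, 0.21, 0.31] w [-0.002, -0.037, -0.011]
rows 3 d [0.7, 0.24, 0.24] w [-0.002, -0.037, -0.01]
rows 3 d [0.71, 0.258, 0.156] w [-0.002, -0.037, -0.011]
-- at [0.498 0.048 0.175]
rows 3 d [0.0, -0.001, 0.656] w [0.0, -0.0, 0.0]
-- at [0.503 0.03  0.125]
```

View pics/t2.png

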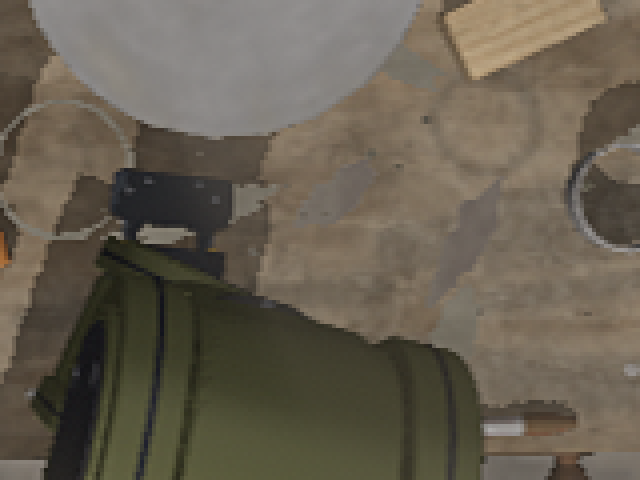

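The arm stopped short near its inner reach limit (TCP 21 mm up), so the fingers hold only the block's top 9 mm. The picture shows the gripper clear of the wheel, at px (170,200) in the crop. I firm the grip and lift carefully.

Call:
step_arm(motion=[{"dx":0,"dy":0,"dz":0,"wx":0,"wy":0,"wz":0,"claw":30},{"dx":0,"dy":0.1,"dz":-0.3,"wx":0,"wy":0,"wz":0,"claw":30},{"dx":0,"dy":0.2,"dz":-0.6,"wx":0,"wy":0,"wz":0,"claw":30},{"dx":0,"dy":0.3,"dz":-1.0,"wx":0,"wy":0,"wz":0,"claw":30},{"dx":0,"dy":0.3,"dz":-1.0,"wx":0,"wy":0,"wz":0,"claw":30},{"dx":0,"dy":0.3,"dz":-1.0,"wx":0,"wy":0,"wz":0,"claw":30}], force=40)

```text
clock: 15.3
tool_pos: [0.4327, -0.1598, 0.0995]
eef_rot: [0.751, 0.66, -0.01, -0.009]
contact_force: [-0.3, -0.2, -2.0]
opening: 0.502
finger_force: 39.9
```

Call:
step_arm(motion=[{"dx":0,"dy":0,"dz":-0.5,"wx":0,"wy":0,"wz":0,"claw":30},{"dx":0,"dy":0,"dz":-1.0,"wx":0,"wy":0,"wz":0,"claw":30},{"dx":0,"dy":0,"dz":-1.0,"wx":0,"wy":0,"wz":0,"claw":30}])

```text
clock: 15.6
tool_pos: [0.4367, -0.1594, 0.1816]
eef_rot: [0.751, 0.66, -0.009, -0.007]
contact_force: [1.0, 0.6, -2.0]
opening: 0.503
finger_force: 39.9
```

Call:
step_arm(motion=[{"dx":0,"dy":0,"dz":-0.5,"wx":0,"wy":0,"wz":0,"claw":30},{"dx":0,"dy":0,"dz":-0.95,"wx":0,"wy":0,"wz":0,"claw":30},{"dx":0,"dy":0,"dz":-0.95,"wx":0,"wy":0,"wz":0,"claw":30},{"dx":0,"dy":0,"dz":-0.95,"wx":0,"wy":0,"wz":0,"claw":30},{"dx":0,"dy":0,"dz":-0.95,"wx":0,"wy":0,"wz":0,"claw":30}])

```text
clock: 16.1
tool_pos: [0.4357, -0.1597, 0.2534]
eef_rot: [0.751, 0.66, -0.012, -0.011]
contact_force: [-0.1, 0.3, -1.1]
opening: 0.502
finger_force: 39.9
```

Run:
```python
from h import *
s=get_state(); print(s["tool_pos"],s["opening"],s["eef_rot"],s["q"].round(2))
im,d,W=snap("side"); save(im[150:330,180:420].repeat(2,0).repeat(2,1),"s3.png")
rel=down(82.5).inv()*R.from_quat([.751,.66,-.01,-.009]); print(rel.as_rotvec(degrees=True))
def rr(h,off):
    p,q=ramp(h,off); return p,q*rel
plan([([.47,-.12,.25],down(98)),rr(.075,.007),rr(.0235,.007)])
```

```text
[ 0.43566945 -0.15970731  0.25337695] 0.501632565090534 [ 0.75090911  0.66021263 -0.01168966 -0.01086934] [ 0.76  0.57 -0.8   1.97  0.53  0.86 -0.47]
[ 1.53115849 -0.18157108 -0.11982971]
rows 3 d [0.545, 0.361, 0.031] w [-0.01, -0.0, -0.085]
-- at [ 0.47 -0.12  0.25]
rows 3 d [0.67, 0.21, 0.25] w [0.001, -0.038, -0.01]
rows 3 d [0.69, 0.24, 0.16] w [0.001, -0.037, -0.01]
rows 3 d [0.701, 0.259, 0.087] w [0.001, -0.038, -0.011]
-- at [0.499 0.047 0.191]
rows 3 d [0.003, 0.018, 0.644] w [-0.0, 0.0, 0.0]
-- at [0.503 0.03  0.142]
```

View pics/s3.png

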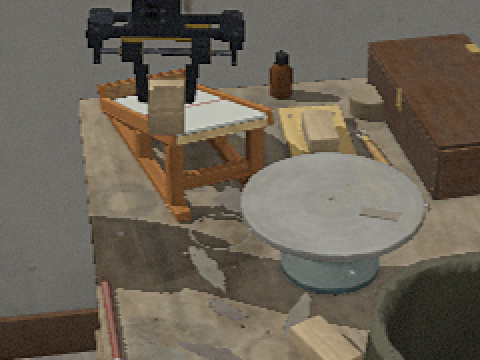

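The block is held at crop px (167,105), but it may have pitched, so I measure its faces from depth.

Run:
```python
from h import *
im,d,W=snap("side"); im=im.astype(int)
for v in range(188,218,2):
    u=180+167//2; print(v,im[v,u].tolist(),W[v,u].round(4).tolist())
for n in ((191,203),(206,214)):
    p=W[n[0]:n[1],180+77:180+91].reshape(-1,3);p=p[~np.isnan(p).any(1)]
    c=np.median(p,0);p=p[np.linalg.norm(p-c,axis=1)<.06];_,s,v=np.linalg.svd(p-p.mean(0));print(n,p.mean(0).round(4),"normal",v[2].round(3),s.round(4))
```

```text
188 [97, 73, 43] [0.4765, 0.2912, 0.0447]
190 [170, 152, 121] [0.438, -0.1361, 0.2677]
192 [180, 161, 131] [0.4373, -0.1426, 0.2655]
194 [112, 102, 78] [0.4366, -0.1477, 0.2626]
196 [121, 107, 84] [0.4351, -0.1621, 0.2649]
198 [120, 108, 85] [0.434, -0.1726, 0.2651]
200 [122, 108, 81] [0.4336, -0.1753, 0.261]
202 [125, 111, 86] [0.432, -0.1913, 0.2644]
204 [111, 99, 78] [0.4309, -0.2006, 0.2641]
206 [130, 112, 88] [0.4296, -0.2134, 0.2659]
208 [110, 91, 72] [0.4294, -0.2136, 0.2604]
210 [102, 89, 70] [0.4292, -0.2142, 0.2552]
212 [97, 86, 64] [0.4295, -0.2083, 0.2462]
214 [95, 86, 68] [0.429, -0.2111, 0.2423]
216 [85, 76, 60] [0.4291, -0.2085, 0.2351]
(191, 203) [ 0.4364 -0.1614  0.2631] normal [ 0.005 -0.007 -1.   ] [0.2295 0.1292 0.0203]
(206, 214) [ 0.4308 -0.2104  0.2543] normal [-0.131 -0.988 -0.078] [0.1029 0.068  0.0287]
```

The top face is level (z 0.264) and the pitch is zero, with the grip 8 mm off the block's middle as expected. I carry it to the ramp.

Call:
step_arm(motion=[{"dx":0.545,"dy":0.361,"dz":0.03,"wx":-0.01,"wy":0,"wz":-0.085,"claw":30},{"dx":0.545,"dy":0.361,"dz":0.03,"wx":-0.01,"wy":0,"wz":-0.085,"claw":30},{"dx":0.545,"dy":0.361,"dz":0.03,"wx":-0.01,"wy":0,"wz":-0.085,"claw":30}])

```text
clock: 16.5
tool_pos: [0.4712, -0.1186, 0.2511]
eef_rot: [0.655, 0.755, 0.001, 0.0]
contact_force: [-1.5, -0.8, -2.1]
opening: 0.502
finger_force: 39.9
```

Call:
step_arm(motion=[{"dx":0.67,"dy":0.21,"dz":0.25,"wx":0.001,"wy":-0.038,"wz":-0.01,"claw":30},{"dx":0.67,"dy":0.21,"dz":0.25,"wx":0.001,"wy":-0.038,"wz":-0.01,"claw":30},{"dx":0.67,"dy":0.21,"dz":0.25,"wx":0.001,"wy":-0.038,"wz":-0.01,"claw":30}])

```text
clock: 16.8
tool_pos: [0.4803, -0.0611, 0.2316]
eef_rot: [0.642, 0.764, -0.038, 0.044]
contact_force: [-0.0, 0.4, -1.4]
opening: 0.505
finger_force: 39.9
```

Call:
step_arm(motion=[{"dx":0.69,"dy":0.24,"dz":0.16,"wx":0.001,"wy":-0.037,"wz":-0.01,"claw":30},{"dx":0.69,"dy":0.24,"dz":0.16,"wx":0.001,"wy":-0.037,"wz":-0.01,"claw":30},{"dx":0.69,"dy":0.24,"dz":0.16,"wx":0.001,"wy":-0.037,"wz":-0.01,"claw":30}])

```text
clock: 17.1
tool_pos: [0.4907, -0.0057, 0.2122]
eef_rot: [0.627, 0.77, -0.077, 0.087]
contact_force: [-0.2, 0.3, -1.9]
opening: 0.502
finger_force: 39.9
```

Call:
step_arm(motion=[{"dx":0.7,"dy":0.26,"dz":0.09,"wx":0.001,"wy":-0.038,"wz":-0.011,"claw":30},{"dx":0.7,"dy":0.26,"dz":0.09,"wx":0.001,"wy":-0.038,"wz":-0.011,"claw":30},{"dx":0.7,"dy":0.26,"dz":0.09,"wx":0.001,"wy":-0.038,"wz":-0.011,"claw":30},{"dx":0.7,"dy":0.26,"dz":0.09,"wx":0.001,"wy":-0.038,"wz":-0.011,"claw":30},{"dx":0.7,"dy":0.26,"dz":0.09,"wx":0.001,"wy":-0.038,"wz":-0.011,"claw":30},{"dx":0.7,"dy":0.26,"dz":0.09,"wx":0.001,"wy":-0.038,"wz":-0.011,"claw":30}])

```text
clock: 17.7
tool_pos: [0.5004, 0.0446, 0.1932]
eef_rot: [0.611, 0.772, -0.119, 0.132]
contact_force: [-0.2, -1.6, -2.4]
opening: 0.505
finger_force: 39.9
```

```bash
cat >> h.py <<'E'
rel=down(82.5).inv()*R.from_quat([.751,.66,-.01,-.009])
def rr(h,off):
    p,q=ramp(h,off); return p,q*rel
E
python3 - <<'E'
from h import *
s=get_state();print(s["tool_pos"],s["opening"],s["contact_force"])
plan([rr(.0225,.007)])
E
```

```text
[0.50044836 0.04463527 0.19317922] 0.5047927840027491 [-0.18578753 -1.63810443 -2.44467599]
rows 3 d [0.049, 0.001, 0.673] w [0.001, 0.001, -0.001]
-- at [0.503 0.03  0.141]
```

Call:
step_arm(motion=[{"dx":0.02,"dy":0,"dz":0.3,"wx":0,"wy":0,"wz":0,"claw":30},{"dx":0.03,"dy":0,"dz":0.5,"wx":0,"wy":0,"wz":0,"claw":30},{"dx":0.03,"dy":0,"dz":0.62,"wx":0,"wy":0,"wz":0,"claw":30},{"dx":0.03,"dy":0,"dz":0.67,"wx":0,"wy":0,"wz":0,"claw":30},{"dx":0.03,"dy":0,"dz":0.67,"wx":0,"wy":0,"wz":0,"claw":30},{"dx":0.03,"dy":0,"dz":0.67,"wx":0,"wy":0,"wz":0,"claw":30}])

```text
clock: 18.3
tool_pos: [0.5035, 0.0312, 0.1423]
eef_rot: [0.609, 0.773, -0.117, 0.131]
contact_force: [-0.4, -0.8, -1.7]
opening: 0.508
finger_force: 39.9
```

Call:
step_arm(motion=[{"dx":0,"dy":0,"dz":0,"wx":0,"wy":0,"wz":0,"claw":70},{"dx":0,"dy":0,"dz":0,"wx":0,"wy":0,"wz":0,"claw":70},{"dx":0,"dy":0,"dz":0,"wx":0,"wy":0,"wz":0,"claw":70},{"dx":0,"dy":0,"dz":0,"wx":0,"wy":0,"wz":0,"claw":70},{"dx":0,"dy":0,"dz":0,"wx":0,"wy":0,"wz":0,"claw":70},{"dx":0,"dy":0,"dz":0,"wx":0,"wy":0,"wz":0,"claw":70},{"dx":0,"dy":0,"dz":0,"wx":0,"wy":0,"wz":0,"claw":70},{"dx":0,"dy":0,"dz":0,"wx":0,"wy":0,"wz":0,"claw":70}])

```text
clock: 19.1
tool_pos: [0.5031, 0.0309, 0.1418]
eef_rot: [0.609, 0.773, -0.118, 0.131]
contact_force: [-0.4, 0.0, -0.6]
opening: 0.798
finger_force: 0.0
```

Run:
```python
from h import *
im,d,W=snap("side"); save(im[150:330,180:420].repeat(2,0).repeat(2,1),"s4.png")
# block 3: tool shifted 20 mm along the block away from the wheel
b=np.array([.5969,-.3854]); t=np.radians(113.4); T=b-.02*np.array([np.cos(t),np.sin(t)]); print(T)
q=down(113.4); p,r=rr(.11,.007)
plan([(p,r),([.48,-.12,.25],down(105)),([.50,-.33,.22],q),([*T,.15],q),([*T,.085],q),([*T,.006],q)])
```

```text
[ 0.60484296 -0.40375509]
rows 2 d [-0.01, -0.02, -0.54] w [0.001, 0.0, -0.0]
rows 2 d [-0.006, -0.015, -0.544] w [0.0, 0.001, -0.0]
-- at [0.496 0.059 0.224]
rows 3 d [-0.7, -0.24, 0.15] w [-0.003, 0.037, -0.003]
rows 3 d [-0.71, -0.24, 0.06] w [-0.003, 0.037, -0.003]
rows 3 d [-0.718, -0.253, -0.025] w [-0.004, 0.038, -0.002]
-- at [ 0.48 -0.12  0.25]
rows 3 d [-0.87, -0.15, 0.12] w [0.0, -0.0, -0.016]
rows 3 d [-0.86, -0.19, 0.13] w [0.0, -0.0, -0.015]
rows 3 d [-0.844, -0.223, 0.121] w [0.0, -0.0, -0.016]
-- at [ 0.5  -0.33  0.22]
rows 3 d [-0.68, 0.42, 0.44] w [0.0, -0.0, 0.0]
rows 3 d [-0.688, 0.416, 0.434] w [0.0, -0.0, 0.0]
-- at [ 0.605 -0.404  0.15 ]
rows 3 d [-0.001, -0.001, 0.813] w [0.0, -0.0, 0.0]
-- at [ 0.605 -0.404  0.085]
rows 3 d [-0.001, -0.0, 0.987] w [0.0, -0.0, 0.0]
-- at [ 0.605 -0.404  0.006]
```

View pics/s4.png

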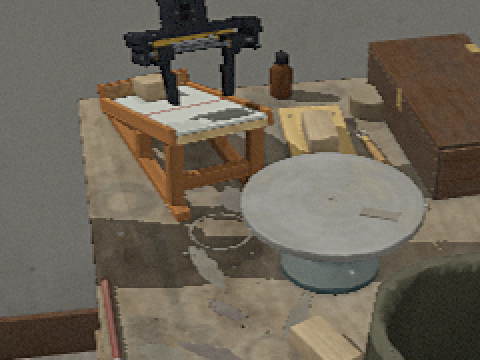

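The block ran down to the foot (crop px (148,88)), so it is waxed. Now I retreat and go to block 3.

Call:
step_arm(motion=[{"dx":-0.01,"dy":-0.02,"dz":-0.5,"wx":0,"wy":0,"wz":0,"claw":70},{"dx":-0.01,"dy":-0.03,"dz":-1.0,"wx":0,"wy":0,"wz":0,"claw":70},{"dx":-0.01,"dy":-0.03,"dz":-1.0,"wx":0,"wy":0,"wz":0,"claw":70}])

```text
clock: 19.45
tool_pos: [0.4981, 0.0609, 0.2208]
eef_rot: [0.609, 0.774, -0.114, 0.133]
contact_force: [-0.1, 0.4, 0.2]
opening: 0.796
finger_force: 0.0
```

Call:
step_arm(motion=[{"dx":-0.7,"dy":-0.24,"dz":0.07,"wx":-0.003,"wy":0.037,"wz":-0.003,"claw":75},{"dx":-0.7,"dy":-0.24,"dz":0.07,"wx":-0.003,"wy":0.037,"wz":-0.003,"claw":75},{"dx":-0.7,"dy":-0.24,"dz":0.07,"wx":-0.003,"wy":0.037,"wz":-0.003,"claw":75}])

```text
clock: 19.75
tool_pos: [0.4896, -0.0053, 0.2315]
eef_rot: [0.613, 0.781, -0.081, 0.089]
contact_force: [-0.1, -0.3, -0.2]
opening: 0.852
finger_force: 0.0
```

Call:
step_arm(motion=[{"dx":-0.71,"dy":-0.24,"dz":0.06,"wx":-0.003,"wy":0.037,"wz":-0.003,"claw":75},{"dx":-0.71,"dy":-0.24,"dz":0.06,"wx":-0.003,"wy":0.037,"wz":-0.003,"claw":75},{"dx":-0.71,"dy":-0.24,"dz":0.06,"wx":-0.003,"wy":0.037,"wz":-0.003,"claw":75}])

```text
clock: 20.05
tool_pos: [0.4848, -0.0634, 0.2399]
eef_rot: [0.613, 0.788, -0.042, 0.045]
contact_force: [-0.0, -0.3, -0.6]
opening: 0.85
finger_force: 0.0
```

Call:
step_arm(motion=[{"dx":-0.72,"dy":-0.25,"dz":-0.03,"wx":-0.004,"wy":0.038,"wz":-0.002,"claw":75},{"dx":-0.72,"dy":-0.25,"dz":-0.03,"wx":-0.004,"wy":0.038,"wz":-0.002,"claw":75},{"dx":-0.72,"dy":-0.25,"dz":-0.03,"wx":-0.004,"wy":0.038,"wz":-0.002,"claw":75}])

```text
clock: 20.35
tool_pos: [0.4804, -0.1226, 0.2493]
eef_rot: [0.611, 0.792, 0.0, 0.001]
contact_force: [0.3, -0.4, 1.1]
opening: 0.851
finger_force: 0.0
```

Call:
step_arm(motion=[{"dx":-0.87,"dy":-0.15,"dz":0.12,"wx":0,"wy":0,"wz":-0.016,"claw":75},{"dx":-0.87,"dy":-0.15,"dz":0.12,"wx":0,"wy":0,"wz":-0.016,"claw":75},{"dx":-0.87,"dy":-0.15,"dz":0.12,"wx":0,"wy":0,"wz":-0.016,"claw":75}])

```text
clock: 20.65
tool_pos: [0.4871, -0.1913, 0.2393]
eef_rot: [0.59, 0.807, 0.0, 0.001]
contact_force: [0.2, 0.4, 0.4]
opening: 0.853
finger_force: 0.0
```

Call:
step_arm(motion=[{"dx":-0.86,"dy":-0.19,"dz":0.13,"wx":0,"wy":0,"wz":-0.015,"claw":75},{"dx":-0.86,"dy":-0.19,"dz":0.13,"wx":0,"wy":0,"wz":-0.015,"claw":75},{"dx":-0.86,"dy":-0.19,"dz":0.13,"wx":0,"wy":0,"wz":-0.015,"claw":75}])

```text
clock: 20.95
tool_pos: [0.4941, -0.2608, 0.2293]
eef_rot: [0.57, 0.821, 0.001, 0.001]
contact_force: [-0.0, 0.1, -0.1]
opening: 0.853
finger_force: 0.0
```

Call:
step_arm(motion=[{"dx":-0.84,"dy":-0.22,"dz":0.12,"wx":0,"wy":0,"wz":-0.016,"claw":75},{"dx":-0.84,"dy":-0.22,"dz":0.12,"wx":0,"wy":0,"wz":-0.016,"claw":75},{"dx":-0.84,"dy":-0.22,"dz":0.12,"wx":0,"wy":0,"wz":-0.016,"claw":75},{"dx":-0.84,"dy":-0.22,"dz":0.12,"wx":0,"wy":0,"wz":-0.016,"claw":75}])

```text
clock: 21.35
tool_pos: [0.5022, -0.3255, 0.2212]
eef_rot: [0.547, 0.837, 0.002, 0.002]
contact_force: [-0.3, 0.4, 0.5]
opening: 0.855
finger_force: 0.0
```

Call:
step_arm(motion=[{"dx":-0.68,"dy":0.42,"dz":0.4,"wx":0,"wy":0,"wz":0,"claw":75},{"dx":-0.68,"dy":0.42,"dz":0.4,"wx":0,"wy":0,"wz":0,"claw":75},{"dx":-0.68,"dy":0.42,"dz":0.4,"wx":0,"wy":0,"wz":0,"claw":75}])

```text
clock: 21.65
tool_pos: [0.5557, -0.3628, 0.188]
eef_rot: [0.547, 0.837, 0.002, 0.001]
contact_force: [-0.1, 1.0, -0.7]
opening: 0.851
finger_force: 0.0
```

Call:
step_arm(motion=[{"dx":-0.69,"dy":0.42,"dz":0.43,"wx":0,"wy":0,"wz":0,"claw":75},{"dx":-0.69,"dy":0.42,"dz":0.43,"wx":0,"wy":0,"wz":0,"claw":75},{"dx":-0.69,"dy":0.42,"dz":0.43,"wx":0,"wy":0,"wz":0,"claw":75},{"dx":-0.69,"dy":0.42,"dz":0.43,"wx":0,"wy":0,"wz":0,"claw":75},{"dx":-0.69,"dy":0.42,"dz":0.43,"wx":0,"wy":0,"wz":0,"claw":75}])

```text
clock: 22.15
tool_pos: [0.6066, -0.401, 0.1567]
eef_rot: [0.547, 0.837, 0.001, 0.002]
contact_force: [-0.0, -0.7, 0.1]
opening: 0.849
finger_force: 0.0
```

Run:
```python
from h import *
s=get_state();print(s["tool_pos"],s["q"].round(2))
T=[.605,-.404]; q=down(113.4)
plan([([*T,.085],q),([*T,.006],q)])
```

```text
[ 0.60661056 -0.4010477   0.1567005 ] [ 0.86  1.02 -0.81  1.27  0.74  1.14  0.42]
rows 3 d [-0.024, -0.037, 0.896] w [0.001, 0.001, 0.001]
-- at [ 0.605 -0.404  0.085]
rows 3 d [-0.0, -0.001, 0.988] w [0.0, -0.0, 0.0]
-- at [ 0.605 -0.404  0.006]
```

Call:
step_arm(motion=[{"dx":-0.024,"dy":-0.037,"dz":0.4,"wx":0.001,"wy":0.001,"wz":0.001,"claw":75},{"dx":-0.024,"dy":-0.037,"dz":0.9,"wx":0.001,"wy":0.001,"wz":0.001,"claw":75},{"dx":-0.024,"dy":-0.037,"dz":0.9,"wx":0.001,"wy":0.001,"wz":0.001,"claw":75},{"dx":-0.024,"dy":-0.037,"dz":0.9,"wx":0.001,"wy":0.001,"wz":0.001,"claw":75}])

```text
clock: 22.55
tool_pos: [0.6047, -0.4054, 0.0842]
eef_rot: [0.55, 0.835, 0.001, -0.0]
contact_force: [0.6, -0.5, -0.2]
opening: 0.849
finger_force: 0.0
```

Call:
step_arm(motion=[{"dx":0,"dy":0,"dz":0.35,"wx":0,"wy":0,"wz":0,"claw":75},{"dx":0,"dy":0,"dz":0.7,"wx":0,"wy":0,"wz":0,"claw":75},{"dx":0,"dy":0,"dz":0.97,"wx":0,"wy":0,"wz":0,"claw":75},{"dx":0,"dy":0,"dz":0.97,"wx":0,"wy":0,"wz":0,"claw":75}])

```text
clock: 22.95
tool_pos: [0.6037, -0.4054, 0.0041]
eef_rot: [0.55, 0.835, -0.0, -0.002]
contact_force: [-0.5, -1.1, -0.2]
opening: 0.848
finger_force: 0.0
```

Call:
step_arm(motion=[{"dx":0,"dy":0,"dz":0,"wx":0,"wy":0,"wz":0,"claw":55},{"dx":0,"dy":0,"dz":0,"wx":0,"wy":0,"wz":0,"claw":30},{"dx":0,"dy":0,"dz":0,"wx":0,"wy":0,"wz":0,"claw":30},{"dx":0,"dy":0,"dz":0,"wx":0,"wy":0,"wz":0,"claw":30},{"dx":0,"dy":0,"dz":0,"wx":0,"wy":0,"wz":0,"claw":30},{"dx":0,"dy":0,"dz":0,"wx":0,"wy":0,"wz":0,"claw":30}], force=30)

```text
clock: 23.55
tool_pos: [0.6055, -0.4063, 0.0066]
eef_rot: [0.55, 0.835, 0.0, 0.001]
contact_force: [-0.4, 0.5, 6.0]
opening: 0.509
finger_force: 30.0
```

Run:
```python
from h import *
T=[.605,-.404]; q=down(113.4); s=get_state();print(s["tool_pos"],s["opening"])
plan([([*T,.15],q),([.51,-.33,.24],q),([.48,-.12,.25],down(105)),ramp(.07,-.02),ramp(.0085,-.02)])
```

```text
[ 0.60552477 -0.40631132  0.00663182] 0.5092967461900485
rows 3 d [0.01, 0.0, -0.9] w [0.0, 0.0, -0.0]
rows 3 d [0.018, 0.007, -0.892] w [0.0, 0.0, -0.001]
-- at [ 0.605 -0.404  0.15 ]
rows 3 d [0.66, -0.36, -0.56] w [0.0, 0.0, 0.0]
rows 3 d [0.661, -0.359, -0.567] w [0.0, 0.0, 0.0]
-- at [ 0.51 -0.33  0.24]
rows 3 d [0.85, 0.23, -0.04] w [0.0, 0.0, 0.016]
rows 3 d [0.86, 0.19, -0.04] w [0.0, 0.0, 0.015]
rows 3 d [0.877, 0.153, -0.045] w [0.0, 0.0, 0.016]
-- at [ 0.48 -0.12  0.25]
rows 3 d [0.81, 0.38, 0.34] w [0.001, -0.056, 0.004]
rows 3 d [0.863, 0.367, 0.196] w [0.001, -0.055, 0.003]
-- at [0.505 0.021 0.195]
rows 3 d [-0.0, 0.001, 0.769] w [-0.0, -0.0, 0.0]
-- at [0.51  0.    0.137]
```

Call:
step_arm(motion=[{"dx":0,"dy":0,"dz":-0.4,"wx":0,"wy":0,"wz":0,"claw":30},{"dx":0.01,"dy":0,"dz":-0.9,"wx":0,"wy":0,"wz":0,"claw":30},{"dx":0.01,"dy":0,"dz":-0.9,"wx":0,"wy":0,"wz":0,"claw":30}])

```text
clock: 23.85
tool_pos: [0.6081, -0.4061, 0.0831]
eef_rot: [0.55, 0.835, 0.001, 0.004]
contact_force: [0.8, 0.1, -0.8]
opening: 0.507
finger_force: 30.0
```

Call:
step_arm(motion=[{"dx":0.02,"dy":0.01,"dz":-0.89,"wx":0,"wy":0,"wz":0,"claw":30},{"dx":0.02,"dy":0.01,"dz":-0.89,"wx":0,"wy":0,"wz":0,"claw":30},{"dx":0.02,"dy":0.01,"dz":-0.89,"wx":0,"wy":0,"wz":0,"claw":30}])

```text
clock: 24.15
tool_pos: [0.6066, -0.4039, 0.1518]
eef_rot: [0.55, 0.835, 0.001, 0.002]
contact_force: [-0.2, 0.5, -1.2]
opening: 0.506
finger_force: 30.0
```

Call:
step_arm(motion=[{"dx":0.66,"dy":-0.36,"dz":-0.56,"wx":0,"wy":0,"wz":0,"claw":30},{"dx":0.66,"dy":-0.36,"dz":-0.56,"wx":0,"wy":0,"wz":0,"claw":30},{"dx":0.66,"dy":-0.36,"dz":-0.56,"wx":0,"wy":0,"wz":0,"claw":30}])

```text
clock: 24.45
tool_pos: [0.5557, -0.3651, 0.1935]
eef_rot: [0.549, 0.836, -0.0, -0.001]
contact_force: [0.9, -0.5, -1.3]
opening: 0.507
finger_force: 30.0
```

Call:
step_arm(motion=[{"dx":0.66,"dy":-0.36,"dz":-0.57,"wx":0,"wy":0,"wz":0,"claw":30},{"dx":0.66,"dy":-0.36,"dz":-0.57,"wx":0,"wy":0,"wz":0,"claw":30},{"dx":0.66,"dy":-0.36,"dz":-0.57,"wx":0,"wy":0,"wz":0,"claw":30}])

```text
clock: 24.75
tool_pos: [0.5093, -0.3287, 0.2393]
eef_rot: [0.549, 0.836, 0.0, -0.0]
contact_force: [-0.2, -0.1, -1.5]
opening: 0.507
finger_force: 30.0
```

Call:
step_arm(motion=[{"dx":0.85,"dy":0.23,"dz":-0.04,"wx":0,"wy":0,"wz":0.016,"claw":30},{"dx":0.85,"dy":0.23,"dz":-0.04,"wx":0,"wy":0,"wz":0.016,"claw":30},{"dx":0.85,"dy":0.23,"dz":-0.04,"wx":0,"wy":0,"wz":0.016,"claw":30}])

```text
clock: 25.05
tool_pos: [0.5007, -0.2568, 0.2411]
eef_rot: [0.568, 0.823, 0.001, -0.001]
contact_force: [1.2, -0.1, -1.0]
opening: 0.509
finger_force: 30.0
```

Call:
step_arm(motion=[{"dx":0.86,"dy":0.19,"dz":-0.04,"wx":0,"wy":0,"wz":0.015,"claw":30},{"dx":0.86,"dy":0.19,"dz":-0.04,"wx":0,"wy":0,"wz":0.015,"claw":30},{"dx":0.86,"dy":0.19,"dz":-0.04,"wx":0,"wy":0,"wz":0.015,"claw":30}])

```text
clock: 25.35
tool_pos: [0.4911, -0.1878, 0.2448]
eef_rot: [0.588, 0.809, 0.001, -0.001]
contact_force: [-0.4, -0.4, -2.1]
opening: 0.512
finger_force: 30.0
```

Call:
step_arm(motion=[{"dx":0.88,"dy":0.15,"dz":-0.05,"wx":0,"wy":0,"wz":0.016,"claw":30},{"dx":0.88,"dy":0.15,"dz":-0.05,"wx":0,"wy":0,"wz":0.016,"claw":30},{"dx":0.88,"dy":0.15,"dz":-0.05,"wx":0,"wy":0,"wz":0.016,"claw":30},{"dx":0.88,"dy":0.15,"dz":-0.05,"wx":0,"wy":0,"wz":0.016,"claw":30}])

```text
clock: 25.75
tool_pos: [0.4811, -0.1212, 0.2487]
eef_rot: [0.611, 0.792, -0.0, -0.0]
contact_force: [0.8, -0.5, -1.8]
opening: 0.508
finger_force: 30.0
```

Call:
step_arm(motion=[{"dx":0.81,"dy":0.38,"dz":0.34,"wx":0.001,"wy":-0.056,"wz":0.004,"claw":30},{"dx":0.81,"dy":0.38,"dz":0.34,"wx":0.001,"wy":-0.056,"wz":0.004,"claw":30},{"dx":0.81,"dy":0.38,"dz":0.34,"wx":0.001,"wy":-0.056,"wz":0.004,"claw":30}])

```text
clock: 26.05
tool_pos: [0.4953, -0.0376, 0.2215]
eef_rot: [0.606, 0.791, -0.051, 0.068]
contact_force: [0.1, 1.6, -0.3]
opening: 0.507
finger_force: 30.0
```

Call:
step_arm(motion=[{"dx":0.86,"dy":0.37,"dz":0.2,"wx":0.001,"wy":-0.055,"wz":0.003,"claw":30},{"dx":0.86,"dy":0.37,"dz":0.2,"wx":0.001,"wy":-0.055,"wz":0.003,"claw":30},{"dx":0.86,"dy":0.37,"dz":0.2,"wx":0.001,"wy":-0.055,"wz":0.003,"claw":30},{"dx":0.86,"dy":0.37,"dz":0.2,"wx":0.001,"wy":-0.055,"wz":0.003,"claw":30},{"dx":0.86,"dy":0.37,"dz":0.2,"wx":0.001,"wy":-0.055,"wz":0.003,"claw":30}])

```text
clock: 26.55
tool_pos: [0.5063, 0.0187, 0.1943]
eef_rot: [0.611, 0.773, -0.109, 0.135]
contact_force: [0.4, -0.8, -1.2]
opening: 0.511
finger_force: 30.0
```

Run:
```python
from h import *
s=get_state();print(s["tool_pos"],s["opening"],s["contact_force"])
plan([ramp(.0085,-.02)])
im,d,W=snap("side"); save(im[150:330,180:420].repeat(2,0).repeat(2,1),"s5.png")
```

```text
[0.50626279 0.01868455 0.19432961] 0.5106313061631206 [ 0.44433468 -0.79637555 -1.23614863]
rows 3 d [0.025, -0.005, 0.748] w [-0.002, 0.0, -0.001]
-- at [0.51  0.    0.137]
```

View pics/s5.png

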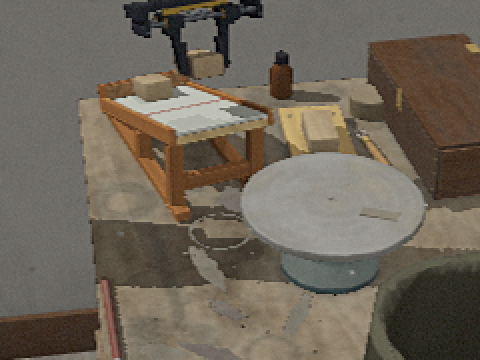

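Block 3 is held parallel to the deck, and the first waxed block rests at the foot (crop px (155,87)). I lower and release.

Call:
step_arm(motion=[{"dx":0.02,"dy":0,"dz":0.35,"wx":-0.002,"wy":0,"wz":-0.001,"claw":30},{"dx":0.025,"dy":-0.005,"dz":0.6,"wx":-0.002,"wy":0,"wz":-0.001,"claw":30},{"dx":0.025,"dy":-0.005,"dz":0.72,"wx":-0.002,"wy":0,"wz":-0.001,"claw":30},{"dx":0.025,"dy":-0.005,"dz":0.755,"wx":-0.002,"wy":0,"wz":-0.001,"claw":30},{"dx":0.025,"dy":-0.005,"dz":0.755,"wx":-0.002,"wy":0,"wz":-0.001,"claw":30},{"dx":0.025,"dy":-0.005,"dz":0.755,"wx":-0.002,"wy":0,"wz":-0.001,"claw":30}])

```text
clock: 27.2
tool_pos: [0.5103, 0.0033, 0.138]
eef_rot: [0.608, 0.775, -0.105, 0.137]
contact_force: [1.0, -0.4, -1.6]
opening: 0.503
finger_force: 30.0
```

Call:
step_arm(motion=[{"dx":0,"dy":0,"dz":0,"wx":0,"wy":0,"wz":0,"claw":70},{"dx":0,"dy":0,"dz":0,"wx":0,"wy":0,"wz":0,"claw":70},{"dx":0,"dy":0,"dz":0,"wx":0,"wy":0,"wz":0,"claw":70},{"dx":0,"dy":0,"dz":0,"wx":0,"wy":0,"wz":0,"claw":70},{"dx":0,"dy":0,"dz":0,"wx":0,"wy":0,"wz":0,"claw":70},{"dx":0,"dy":0,"dz":0,"wx":0,"wy":0,"wz":0,"claw":70},{"dx":0,"dy":0,"dz":0,"wx":0,"wy":0,"wz":0,"claw":70},{"dx":0,"dy":0,"dz":0,"wx":0,"wy":0,"wz":0,"claw":70}])

```text
clock: 28.0
tool_pos: [0.5097, 0.0031, 0.1372]
eef_rot: [0.608, 0.775, -0.106, 0.137]
contact_force: [-0.1, -0.8, -0.1]
opening: 0.795
finger_force: 0.0
```

Call:
step_arm(motion=[{"dx":0,"dy":0,"dz":-0.5,"wx":0,"wy":0,"wz":0,"claw":70},{"dx":0,"dy":0,"dz":-1.0,"wx":0,"wy":0,"wz":0,"claw":70},{"dx":0,"dy":0,"dz":-1.0,"wx":0,"wy":0,"wz":0,"claw":70}])

```text
clock: 28.3
tool_pos: [0.5051, 0.0331, 0.2161]
eef_rot: [0.607, 0.776, -0.102, 0.139]
contact_force: [1.1, 0.7, 0.3]
opening: 0.795
finger_force: 0.0
```

Call:
step_arm(motion=[{"dx":-1.0,"dy":-0.5,"dz":-0.8,"wx":0,"wy":0,"wz":0,"claw":70},{"dx":-1.0,"dy":-0.5,"dz":-0.8,"wx":0,"wy":0,"wz":0,"claw":70},{"dx":-1.0,"dy":-0.5,"dz":-0.8,"wx":0,"wy":0,"wz":0,"claw":70},{"dx":-1.0,"dy":-0.5,"dz":-0.8,"wx":0,"wy":0,"wz":0,"claw":70},{"dx":-1.0,"dy":-0.5,"dz":-0.8,"wx":0,"wy":0,"wz":0,"claw":70},{"dx":-1.0,"dy":-0.5,"dz":-0.8,"wx":0,"wy":0,"wz":0,"claw":70}])

```text
clock: 28.9
tool_pos: [0.4767, -0.031, 0.2984]
eef_rot: [0.607, 0.776, -0.106, 0.136]
contact_force: [-0.1, -0.2, 0.2]
opening: 0.794
finger_force: 0.0
```

Run:
```python
from h import *
im,d,W=snap("top"); save(im,"t9.png")
print(get_state()["tool_pos"],get_state()["qd"].round(3))
blobs(W,(190,160,295,220),.04,.07)
# blocks on the deck: points 20-40 mm above glaze
q=(W[...,:2]-C); x=q@U; y=q@np.array([-U[1],U[0]]); h=(W[...,2]-.085-.364*x)*np.cos(np.radians(20))
m=((h>.024)&(h<.036)&(abs(y)<.062)&(x>-.165)&(x<.16)).astype(np.uint8)
n,l,s,_=cv2.connectedComponentsWithStats(m)
for i in range(1,n):
    if s[i,4]>60: print(s[i].tolist(),"x",x[l==i].min(),x[l==i].max(),"y",y[l==i].min(),y[l==i].max())
```

```text
[ 0.47664805 -0.03096755  0.29842684] [-0.001 -0.002  0.    -0.003 -0.002  0.003  0.004]
[219, 179, 38, 20, 714] (array([690.6,  82.9]), array([90.5, 46. ]), 86.8, 54.0, 714)
```

View pics/t9.png

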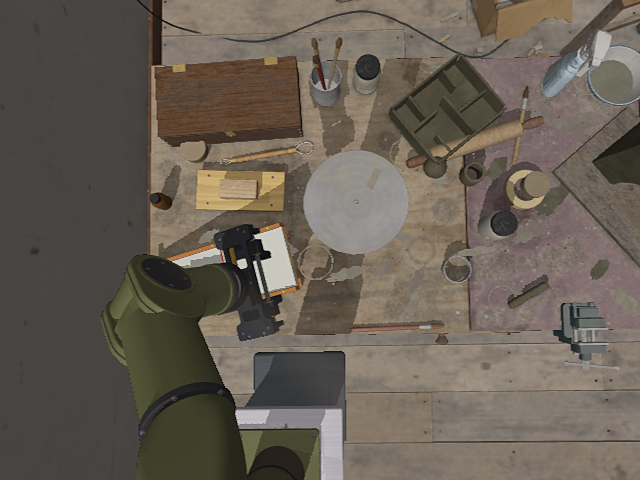

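The arm hides the ramp in this view. The board block at (238,189), the cutter at (457,266), the jar and the bottle are in place. I check the ramp from the side by depth.

Run:
```python
from h import *
im,d,W=snap("side"); save(im[150:330,180:420].repeat(2,0).repeat(2,1),"s9.png")
q=(W[...,:2]-C); x=q@U; y=q@np.array([-U[1],U[0]]); h=(W[...,2]-.085-.364*x)*np.cos(np.radians(20))
m=((h>.018)&(h<.036)&(abs(y)<.062)&(x>-.165)&(x<.16)).astype(np.uint8)
n,l,s,_=cv2.connectedComponentsWithStats(m)
for i in range(1,n):
    if s[i,4]>20: print(s[i].tolist(),"x",np.percentile(x[l==i],[1,99]),"y",np.percentile(y[l==i],[1,99]))
```

```text
[247, 187, 31, 12, 242] x [-0.16093456  0.0047919 ] y [-0.02369997  0.02236886]
```

View pics/s9.png

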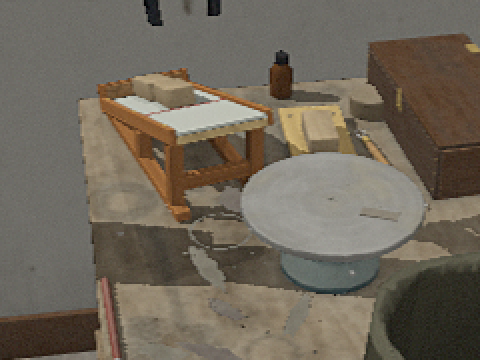

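Both waxed blocks lie in line at the foot (crop px (160,85)), with the upper end at x = +0.005 m and so both middles well below the line. The bare block is on the board and the arm is clear. I hand in.

```bash
python3 -c "
from plant import workorder; print(workorder.finish_job())"
```

```text
the job is handed in; nothing more can be done
None
```

The job is handed in at about 29 s of the 72 s: the bare block (block 2) lies flat in the middle of the ware board, the two waxed blocks rest in line at the foot of the ramp below the red line, and the jar, bottle and cutter were not touched.

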